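# Change the batch in a three-bay slide scanner

### The arm

A 6-joint arm with a two-finger parallel gripper is mounted at the origin on the work surface. World frame = base frame: x ahead of the robot, y to its left, z up, the work surface at z = 0. Lengths are in m, angles in rad, forces in N, time in s.
With the tool pointing down it reaches from about 0.35 to 0.775 m from the base axis. Payload 7.3 kg.
Tool frame: the origin (TCP) lies at the very end of the fingers, on their centre line; the grasp point (between the pads) lies 19 mm behind it; z points along the fingers, y is the line along which they close (so a half turn about z gives the same grasp; the last joint's range is limited). The gripper opens to 92 mm and grips with 3 to 60 N. Pads are 19 mm wide; open, the fingers measure 130 mm over their backs; the gripper's body (75 mm by 190 mm) begins 47 mm behind the grasp point.
Start: joints at [1.164, 0.342, 1.524, -0, 1.275, -0.146], TCP at [0.135, 0.507, 0.227] pointing down, gripper open.
Joint ranges: [-2.53, 2.53], [-0.77, 2.02], [0.04, 2.7], [-1, 4.14], [0.28, 2.66], [-3.11, 3.11]. Speed limits (rad/s): [2.57, 2.57, 3.14, 3.14, 3.14, 3.14].

### API

Orientations are given as [roll, pitch, yaw] about the fixed x, y, z axes, in that order (R = Rz(yaw) Ry(pitch) Rx(roll)).
In Python, from cell import robot gives the robot as it stands. The module is installed in compiled form; this text tells all that it offers.
- The arm moves only by the tool arm_command, never from a script. Its argument "moves" is a list of rows, each a list of 3 entries, a list of its own where there are three numbers: the shift along the tool's x, y, z in m, then the turn, a rotation vector about the tool's x, y, z in rad, then the finger opening in m, from 0 to 0.0918. In form: [[[dx, dy, dz], [ax, ay, az], claw], ...]. A call has exactly 5 rows; each row is the pose to reach, as a shift and turn from the pose commanded when the call began, along the tool's axes at that moment; what a row does not reach only later rows make up. A row lasts 1/10 s, in which the tool goes at most 50 mm and 8.59 degrees, less where a joint would pass 70% of its speed; a pose out of reach is approached as far as the arm can. A call with a gripper value outside its range is refused whole. The fingers move at their own pace and stop on an object; "squeeze" is the grip in N (left out, the last holds). Time passes only in rows, so rows that repeat a pose let the fingers close, or fill a call up. It gives the time, the measured TCP pose, the force, the opening and the grip force at its end, in the units of the state.
- robot.observe(): the state, without advancing time (a new reading comes with each control period).
- robot.read_camera(name): name is "scene" or "side" or "wrist"; returns the picture (400x640x3 uint8, red, green, blue); there is no depth.
- robot.camera_model(name): a dict with "fx", "fy", "cx", "cy" (pixels), "k1" (the pictures are not rectified: a ray, as slopes to the right and down, at radius r is drawn at 1 + k1 r^2 times it, then the intrinsics apply), "R" (3x3) and "t" (3): a world point X has camera coordinates R X + t. Camera axes: x right, y down, z forward; pixel columns grow to the right and rows downward; lengths in m; the calibration is good to about 2 mm. A picture is of the moment at which its call begins: read the wrist's pose just before it. camera_model takes no time and is no camera call; for the wrist camera it gives the pose at the moment of the call.
- robot.hand_in(): hands the job in; it is judged then, once.
The state is a dict: "time": time; "qpos": joint angles; "qvel": joint speeds; "joint_efforts": joint torques, N m; "tool_pos": TCP position; "tool_rot": TCP orientation; "contact_force": force on the tool from outside, world axes, zero at the start; "torque": the same for the moment, N m; "opening": finger opening in m; "grip_force": force on a finger pad.
Only numpy, scipy, OpenCV 4.12 (cv2) and the standard library are available. Lean on these libraries where they do the work, as an engineer would, in place of code of your own. Each camera call takes 0.05 s, during which the arm holds its last target. There are 200 camera calls.

### The job

Change the batch in the slide scanner: first push the finished red cartridge so that its catch ejects it, take it out and lay it right way up in the steel tray. Then push every fresh cartridge (blue, yellow) on the mat into the bay of its own colour until the catch holds it. Leave the flip cap of the reagent tube wide open (nearly upright) on every bay that is loaded, press it fully shut on every empty bay, and do not disturb the other things on the table.

Things in the scene. Friction and masses are not known exactly. Their poses are not given: they have to be found in the camera images.
- cart_red_mid (a point): slide cartridge: the FINISHED cartridge, red; at the start it is held in the red bay. A plain block 90 mm long (its x), 46 mm wide (its y) and 40 mm tall (its z), 0.1 to 0.2 kg, right way up with the row of slides on top. This point is its centre, 20 mm above its underside. Either end may go in first.
- cart_blue_mid (a point): slide cartridge: a FRESH cartridge, blue (absent from some starts); at the start it lies on the black mat. A plain block 90 mm long (its x), 46 mm wide (its y) and 40 mm tall (its z), 0.1 to 0.2 kg, right way up with the row of slides on top. This point is its centre, 20 mm above its underside. Either end may go in first.
- cart_yellow_mid (a point): slide cartridge: a FRESH cartridge, yellow (absent from some starts); at the start it lies on the black mat. A plain block 90 mm long (its x), 46 mm wide (its y) and 40 mm tall (its z), 0.1 to 0.2 kg, right way up with the row of slides on top. This point is its centre, 20 mm above its underside. Either end may go in first.
- bay_red_mouth (a point): red bay (three bays side by side, any order): middle of the slot mouth, on the floor, 25 mm above the table. x points straight into the slot. In front the floor runs on 115 mm as a landing between 6 mm high rails, 63 mm apart outside, 49 mm at the mouth. Slot 49 mm wide, 46 high inside; its housing ends 52 mm above the floor, 140 mm long.
- catch_red (a joint): red bay's sprung carriage (m): 0 = out, face 25 mm inside the mouth. The cartridge pushes it in: to the firm stop at 0.042 and let go, it springs back and is caught at 0.031 (35 mm of cartridge sticks out). Pushed again to the stop (now 0.047) and let go, it comes out to 0 with the cartridge. Shorter pushes change nothing. Spring 4-6 N; 15 N at the stop is plenty.
- cap_red_hinge (a point): hinge of the flip cap on the tube at the back of the red bay, 138 mm behind the mouth; axes as the bay's. Cap: 38 mm disc, hinged at the far side, its top 5 mm above this point when shut; its tab (14 mm wide, 10 thick) points to the mouth, to 72 mm from the hinge; pinch it from above across the 14 mm, 58 mm from the hinge, at this height.
- cap_red (a joint): angle (rad) of the red flip cap: 0 = shut, 1.57 = upright, 1.6 = end stop. A stiff hinge (0.03 N m): it stays where it is left. It starts open.
- bay_blue_mouth (a point): blue bay (three bays side by side, any order): middle of the slot mouth, on the floor, 25 mm above the table. x points straight into the slot. In front the floor runs on 115 mm as a landing between 6 mm high rails, 63 mm apart outside, 49 mm at the mouth. Slot 49 mm wide, 46 high inside; its housing ends 52 mm above the floor, 140 mm long.
- catch_blue (a joint): blue bay's sprung carriage (m): 0 = out, face 25 mm inside the mouth. The cartridge pushes it in: to the firm stop at 0.042 and let go, it springs back and is caught at 0.031 (35 mm of cartridge sticks out). Pushed again to the stop (now 0.047) and let go, it comes out to 0 with the cartridge. Shorter pushes change nothing. Spring 4-6 N; 15 N at the stop is plenty.
- cap_blue_hinge (a point): hinge of the flip cap on the tube at the back of the blue bay, 138 mm behind the mouth; axes as the bay's. Cap: 38 mm disc, hinged at the far side, its top 5 mm above this point when shut; its tab (14 mm wide, 10 thick) points to the mouth, to 72 mm from the hinge; pinch it from above across the 14 mm, 58 mm from the hinge, at this height.
- cap_blue (a joint): angle (rad) of the blue flip cap: 0 = shut, 1.57 = upright, 1.6 = end stop. A stiff hinge (0.03 N m): it stays where it is left. It may start ajar.
- bay_yellow_mouth (a point): yellow bay (three bays side by side, any order): middle of the slot mouth, on the floor, 25 mm above the table. x points straight into the slot. In front the floor runs on 115 mm as a landing between 6 mm high rails, 63 mm apart outside, 49 mm at the mouth. Slot 49 mm wide, 46 high inside; its housing ends 52 mm above the floor, 140 mm long.
- catch_yellow (a joint): yellow bay's sprung carriage (m): 0 = out, face 25 mm inside the mouth. The cartridge pushes it in: to the firm stop at 0.042 and let go, it springs back and is caught at 0.031 (35 mm of cartridge sticks out). Pushed again to the stop (now 0.047) and let go, it comes out to 0 with the cartridge. Shorter pushes change nothing. Spring 4-6 N; 15 N at the stop is plenty.
- cap_yellow_hinge (a point): hinge of the flip cap on the tube at the back of the yellow bay, 138 mm behind the mouth; axes as the bay's. Cap: 38 mm disc, hinged at the far side, its top 5 mm above this point when shut; its tab (14 mm wide, 10 thick) points to the mouth, to 72 mm from the hinge; pinch it from above across the 14 mm, 58 mm from the hinge, at this height.
- cap_yellow (a joint): angle (rad) of the yellow flip cap: 0 = shut, 1.57 = upright, 1.6 = end stop. A stiff hinge (0.03 N m): it stays where it is left. It may start ajar.
- out_tray_in (a point): shallow steel tray for finished cartridges; this is the centre of its inner floor (4 mm above the table). Inside 162 mm (x) by 122 mm (y), walls 4 mm thick, rim 24 mm above the inner floor.
- mat: black rubber mat, 210 mm (x) by 140 mm (y), 3 mm thick, where the fresh cartridges lie; it and the steel tray stand on opposite sides of the scanner, either way round. Origin under its centre.
- oil_bottle: bystander, to be left alone: small brown glass bottle with a black cap, 32 mm across, 65 mm tall. Origin at its underside's centre.
- stain_jar: bystander, to be left alone: glass jar with a blue lid, 52 mm across, 60 mm tall. Origin at its underside's centre.
- beaker: bystander, to be left alone: clear glass beaker, 64 mm across, 75 mm tall. Origin at its underside's centre.
- slide_box: bystander, to be left alone: green slide box, 100 x 85 x 35 mm. Origin at its underside's centre.
- marker: bystander, to be left alone: black marker pen lying on the table, 130 mm long, 14 mm thick. Origin at its underside's centre.
- mouse: bystander, to be left alone: black computer mouse, 110 x 60 x 30 mm. Origin at its underside's centre.
- wash_bottle: bystander, to be left alone: white bottle with a red cap, 60 mm across, 130 mm tall. Origin at its underside's centre.
There are look-alikes about, which are no part of the job. There is more than one size of the part that bears cart_red_mid; the job needs the smaller.

How it is judged:
On the way, in this order (a step that is already met when the one before it is completed fails the run):
1. the finished red cartridge is out of its bay, released and lying right way up in the steel tray, and the red carriage is out (x of cart_red_mid in the frame of out_tray_in between -0.062 and 0.062 m and y of cart_red_mid in the frame of out_tray_in between -0.045 and 0.045 m and z of cart_red_mid in the frame of out_tray_in between 0.01 and 0.03 m and angle between cart_red_mid's own z axis and vertical below 0.15 rad and value of joint catch_red below 0.005 m and linear speed of cart_red below 0.05 m/s and contact force between the fingers and cart_red below 0.5 N), for 0.2 s.
2. every fresh cartridge is held in the bay of its own colour (x of cart_blue_mid in the frame of bay_blue_mouth between -0.005 and 0.02 m and y of cart_blue_mid in the frame of bay_blue_mouth between -0.006 and 0.006 m and z of cart_blue_mid in the frame of bay_blue_mouth between 0.012 and 0.028 m and x of cart_yellow_mid in the frame of bay_yellow_mouth between -0.005 and 0.02 m and y of cart_yellow_mid in the frame of bay_yellow_mouth between -0.006 and 0.006 m and z of cart_yellow_mid in the frame of bay_yellow_mouth between 0.012 and 0.028 m), for 0.3 s.
At the end, for the whole second after the job is handed in: Red cartridge flat, right way up in the steel tray, red carriage out (<5 mm). Each fresh cartridge in the bay of its colour, centre 5 mm outside to 20 mm inside the mouth, carriage caught (26 to 36 mm), cap open > 0.9 rad. Empty bays: carriage out, cap shut (< 0.08 rad). All at rest (all of step 2 and x of cart_red_mid in the frame of out_tray_in between -0.062 and 0.062 m and y of cart_red_mid in the frame of out_tray_in between -0.045 and 0.045 m and z of cart_red_mid in the frame of out_tray_in between 0.01 and 0.03 m and angle between cart_red_mid's own z axis and vertical below 0.15 rad and value of joint catch_red below 0.005 m and value of joint cap_red below 0.08 rad and ((value of joint catch_blue between 0.026 and 0.036 m and value of joint cap_blue above 0.9 rad) or (value of joint catch_blue below 0.005 m and value of joint cap_blue below 0.08 rad)) and ((value of joint catch_yellow between 0.026 and 0.036 m and value of joint cap_yellow above 0.9 rad) or (value of joint catch_yellow below 0.005 m and value of joint cap_yellow below 0.08 rad)) and linear speed of each of cart_red, cart_blue, cart_yellow below 0.02 m/s); the robot touches nothing.
It fails at once if a bystander is moved by more than 40 mm (distance of any of oil_bottle, stain_jar, beaker, slide_box, marker, mouse, wash_bottle from where it was at the start of the episode above 0.04 m).
Of cart_blue, cart_yellow only 1 to 2 are there at a start; the rules pass over those that are not, and their reading is None.
At some moment in a run one of cart_blue, cart_yellow may be knocked a few centimetres aside while the robot is not near it.
Once in a run the grip may slacken for a moment while it holds something.
It also fails if it takes over 210 s, if anything falls off the work surface, if the arm or the gripper's body presses on something with over 40 N, if the wrist force passes 120 N, or if a joint passes its speed limit or range.

## Working session

There is one attempt and no reset: what is moved stays moved. The work goes in short steps, Python scripts to look and compute and a tool call to move; the robot and the scene stay as the last step left them, time stands still between calls to the robot, and variables do not carry over. Pictures are saved under pics/ and viewed, at most 14 in all, crops included, and the job is handed in when it is done.

Besides the shell and the picture viewer there is one more tool, called after "Emit:" by a JSON object that holds its "name" and its "arguments". arm_command: Moves the arm, as the interface text tells. Its arguments: {"type":"object","properties":{"moves":{"type":"array"},"squeeze":{"type":"number"}},"required":["moves"]}

```bash
mkdir -p pics; cat > h.py <<'E'
import numpy as np, cv2
from cell import robot
def grab(n,f=None):
    m=robot.camera_model(n); im=robot.read_camera(n)
    if f: cv2.imwrite('pics/'+f,im[:,:,::-1])
    return im,m
def ray(m,px):
    K=np.array([[m['fx'],0,m['cx']],[0,m['fy'],m['cy']],[0,0,1.]])
    x=(px[0]-m['cx'])/m['fx'];y=(px[1]-m['cy'])/m['fy']
    a,b=x,y
    for _ in range(20):
        s=1+m['k1']*(a*a+b*b);a,b=x/s,y/s
    R=np.array(m['R']);t=np.array(m['t'])
    return -R.T@t, R.T@np.array([a,b,1.])
def plane(m,px,z):
    o,d=ray(m,px); return o+d*(z-o[2])/d[2]
def proj(m,X):
    c=np.array(m['R'])@np.array(X)+np.array(m['t']);a,b=c[:2]/c[2]
    s=1+m['k1']*(a*a+b*b);return np.array([m['fx']*a*s+m['cx'],m['fy']*b*s+m['cy']])
E
python3 - <<'E'
from h import *
for n in('scene','side','wrist'):
    im,m=grab(n,n+'0.png');o,d=ray(m,(320,200));print(n,o.round(3),d.round(3),m['fx'])
s=robot.observe();print(s)
E
```

```text
scene [1.365 0.358 1.116] [-0.617 -0.24  -0.75 ] 391.3169365547761
side [-0.189 -1.107  1.057] [ 0.435  0.687 -0.583] 511.0160249929857
wrist [0.069 0.526 0.384] [ 0.237 -0.076 -0.969] 306.9530851217306
{'time': 0.15, 'qpos': array([ 1.16401538e+00,  3.42554295e-01,  1.52477888e+00,  3.25484401e-05,
        1.27539812e+00, -1.45960322e-01]), 'qvel': array([ 0.00035893, -0.00252679, -0.00232682, -0.00107616,  0.00114449,
       -0.00250278]), 'joint_efforts': array([ 1.83726210e-03, -4.31464434e+01, -2.44351530e+01,  7.19221705e-02,
        5.37705829e-02, -1.26291216e-04]), 'tool_pos': array([0.13521434, 0.50698373, 0.2262155 ]), 'tool_rot': array([-3.14047065e+00, -1.96403416e-04,  2.88076242e+00]), 'contact_force': array([ 0.29249892, -0.67779523,  0.76109202]), 'torque': array([-0.01181269,  0.00433633, -0.04480779]), 'grip_force': 0.0, 'opening': 0.09189251001957084}
```

View pics/scene0.png

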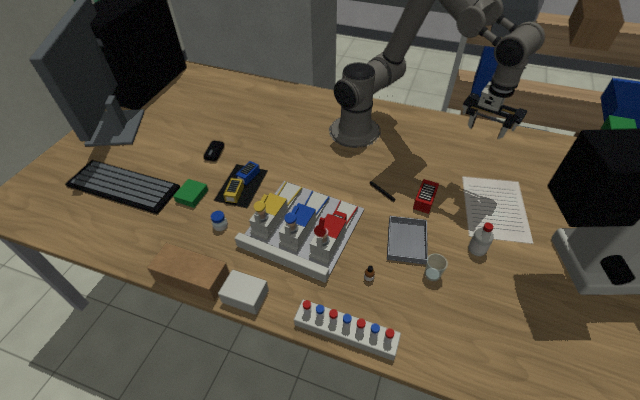

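View pics/side0.png

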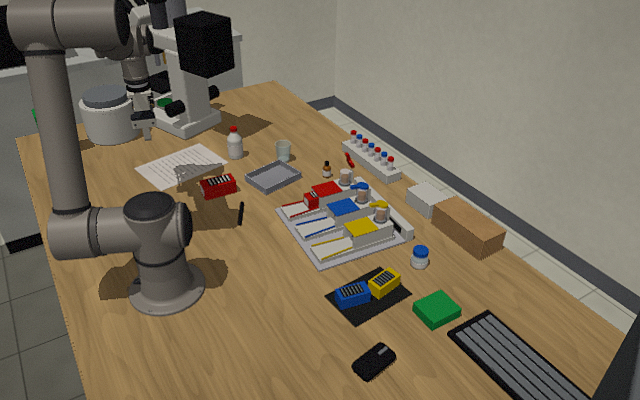

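The scene view shows the scanner around (300,230), with mouths facing the robot. The bays run yellow, blue, red from -y to +y. The mat at (241,186) holds the blue and yellow cartridges, and the tray is at (407,240). There are two candidates for the red cartridge: the one in the red bay (side view 311,200) and a loose red look-alike on the table (scene 426,195; side 217,186). By the description it is the one in the bay, and I'll check that in a close crop.

```bash
python3 - <<'E'
from h import *
a=cv2.imread('pics/side0.png')[150:320,265:425];b=cv2.imread('pics/scene0.png')[150:290,215:375]
cv2.imwrite('pics/c1.png',np.hstack([cv2.resize(a,(400,425),interpolation=2),np.vstack([cv2.resize(b,(400,350),interpolation=2),np.zeros((75,400,3),np.uint8)])]))
_,s=grab('scene');
import sys
im=cv2.imread('pics/scene0.png');hsv=cv2.cvtColor(im,cv2.COLOR_BGR2HSV)
for nm,lo,hi in(('blue',(105,120,60),(125,255,255)),('yel',(22,130,90),(34,255,255)),('red',(0,150,80),(6,255,255)),):
    k=cv2.inRange(hsv,lo,hi);n,l,st,c=cv2.connectedComponentsWithStats(k)
    for i in range(1,n):
        if st[i,4]>25: print(nm,st[i],c[i].round(1),plane(s,c[i],.04).round(3))
for nm,px,z in(('tray',(407,240),.02),('tray c',[388,218],.028),('tray',[427,219],.028),('t',[426,263],.028),('t',[387,259],.028)): print(nm,plane(s,px,z).round(3))
E
```

```text
blue [473  46  24  51 579] [485.2  69.8] [-0.628  0.494  0.04 ]
blue [612  78  28  50 944] [627.7  98.8] [-0.568  1.115  0.04 ]
blue [236 161  22  20 115] [245.9 171.4] [ 0.438 -0.312  0.04 ]
blue [284 200  31  27 431] [299.7 214.4] [ 0.569 -0.03   0.04 ]
blue [211 211  13  12 123] [217.  216.3] [ 0.676 -0.303  0.04 ]
blue [316 305   8   9  58] [319.5 308.9] [0.881 0.162 0.04 ]
blue [343 314   8   9  60] [346.6 318.1] [0.88  0.245 0.04 ]
blue [371 324   9   9  63] [374.8 328. ] [0.881 0.329 0.04 ]
yel [224 178  18  19 114] [232.3 188.2] [ 0.537 -0.318  0.04 ]
yel [253 182  33  33 451] [269.8 202.9] [ 0.555 -0.153  0.04 ]
red [415 187  19  18  85] [423.3 198.3] [0.344 0.367 0.04 ]
red [320 204  26  34 411] [333.7 223.1] [0.565 0.097 0.04 ]
red [485 223   8   7  43] [488.5 225.8] [0.395 0.598 0.04 ]
red [303 300   7   9  48] [306.2 303.8] [0.879 0.119 0.04 ]
red [330 309   7   9  54] [333.1 312.9] [0.879 0.204 0.04 ]
red [357 319   8   9  60] [360.6 322.8] [0.88  0.287 0.04 ]
red [386 329   8   9  60] [389.6 332.8] [0.88  0.372 0.04 ]
tray [0.533 0.35  0.02 ]
tray c [0.468 0.267 0.028]
tray [0.426 0.397 0.028]
t [0.608 0.427 0.028]
t [0.637 0.305 0.028]
```

View pics/c1.png

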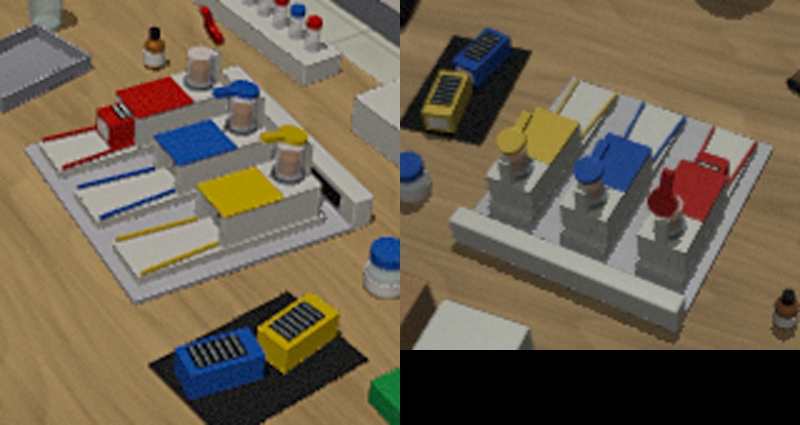

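The crop confirms the target: red cartridge in the red bay (crop 117,125). The red cap is upright; the blue and yellow caps look roughly shut. The loose red block is the larger look-alike. Next I'll measure the bays from the housing tops and move the wrist camera over them.

```bash
cat >> h.py <<'E'
from scipy.spatial.transform import Rotation as Ro
def go(x,y,z,yaw=None,pitch=0.):
    s=robot.observe();R=Ro.from_euler('xyz',s['tool_rot']);
    d=R.inv().apply(np.array([x,y,z])-s['tool_pos'])
    yaw=s['tool_rot'][2] if yaw is None else yaw
    rv=(R.inv()*Ro.from_euler('xyz',[np.pi,pitch,yaw])).as_rotvec()
    print('shift',d.round(4),'turn',rv.round(3),'|',s['time'].__round__(2),s['tool_pos'].round(4),s['tool_rot'].round(3),'F',s['contact_force'].round(1))
E
python3 - <<'E'
from h import *
for n in('scene','side'):
  im=cv2.imread(f'pics/{n}0.png');m=robot.camera_model(n);hsv=cv2.cvtColor(im,cv2.COLOR_BGR2HSV)
  for nm,lo,hi in(('blue',(105,120,60),(125,255,255)),('yel',(22,130,90),(34,255,255)),('red',(0,150,80),(6,255,255)),):
    k=cv2.morphologyEx(cv2.inRange(hsv,lo,hi),cv2.MORPH_OPEN,np.ones((3,3)))
    cs=[c for c in cv2.findContours(k,0,1)[0] if cv2.contourArea(c)>60]
    for c in cs:
        w=np.array([plane(m,p[0],.077)[:2] for p in c],np.float32)
        r=cv2.minAreaRect(w*1000)
        if .3<r[0][0]/1000<.8 and abs(r[0][1])<500: print(n,nm,np.round(r[0]),np.round(r[1]),round(r[2],1),cv2.contourArea(c))
go(.40,0.02,.36,3.14)
E
```

```text
scene blue [ 700. -280.] [48. 43.] 19.8 103.0
scene blue [597. -20.] [83. 92.] 84.7 384.0
scene yel [ 586. -140.] [95. 92.] 86.4 392.0
scene red [601. 102.] [70. 87.] 87.5 302.0
side blue [ 391. -356.] [ 76. 101.] 79.5 467.5
side blue [ 658. -317.] [55. 38.] 49.7 137.5
side blue [585. -19.] [72. 86.] 85.8 313.0
side blue [703.  55.] [37. 57.] 59.2 69.0
side yel [ 490. -362.] [115.  66.] 9.8 388.5
side yel [ 576. -134.] [73. 87.] 84.9 380.5
side yel [695. -65.] [40. 59.] 52.1 83.5
side red [559.  82.] [179.  85.] 20.8 353.0
side red [317. 290.] [88. 54.] 65.9 96.0
shift [-0.3813 -0.4024 -0.1334] turn [-0.001 -0.    -0.259] | 0.2 [0.1353 0.507  0.2263] [-3.141 -0.     2.881] F [ 0.7  0.  -0.5]
```

Emit:
{"name": "arm_command", "arguments": {"moves": [[[-0.04, -0.03, -0.04], [0, 0, -0.03], 0.09], [[-0.08, -0.07, -0.07], [0, 0, -0.06], 0.09], [[-0.12, -0.1, -0.1], [0, 0, -0.09], 0.09], [[-0.16, -0.14, -0.12], [0, 0, -0.12], 0.09], [[-0.2, -0.18, -0.134], [0, 0, -0.15], 0.09]]}}

```text
time: 0.7
tool_pos: [0.2568, 0.3239, 0.3453]
tool_rot: [3.14, 0.001, 3.033]
contact_force: [0.8, 0.0, 1.0]
opening: 0.0901
grip_force: 0.0
```

Emit:
{"name": "arm_command", "arguments": {"moves": [[[-0.03, -0.04, 0], [0, 0, -0.02], 0.09], [[-0.06, -0.08, 0], [0, 0, -0.04], 0.09], [[-0.09, -0.12, 0], [0, 0, -0.06], 0.09], [[-0.11, -0.16, 0], [0, 0, -0.08], 0.09], [[-0.14, -0.2, 0], [0, 0, -0.11], 0.09]]}}

```text
time: 1.2
tool_pos: [0.3729, 0.1093, 0.3443]
tool_rot: [3.141, 0.0, -3.141]
contact_force: [0.4, 0.9, -0.1]
opening: 0.09
grip_force: 0.0
```

```bash
python3 - <<'E'
from h import *
go(.40,0.02,.36,3.14)
grab('wrist','w1.png')
E
```

```text
shift [-0.027  -0.0893 -0.0157] turn [0.    0.    0.002] | 1.2 [0.3729 0.1093 0.3443] [ 3.141  0.    -3.141] F [ 0.4  0.9 -0.1]
```

View pics/w1.png

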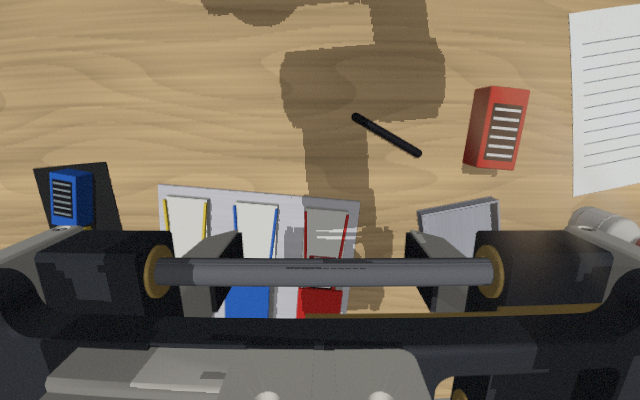

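The wrist view looks back toward the robot: image up is -x. It shows landing tips at row 200, blue cartridge (72,195), marker (387,135) and look-alike red (497,127). I'll move outward to see the bays in full.

Emit:
{"name": "arm_command", "arguments": {"moves": [[[-0.045, -0.02, -0.01], [0, 0, 0], 0.09], [[-0.09, -0.04, -0.02], [0, 0, 0], 0.09], [[-0.135, -0.06, -0.03], [0, 0, 0], 0.09], [[-0.18, -0.09, -0.04], [0, 0, 0], 0.09], [[-0.22, -0.1, -0.04], [0, 0, 0], 0.09]]}}

```text
time: 1.75
tool_pos: [0.5947, 0.0089, 0.3852]
tool_rot: [-3.141, 0.002, 3.139]
contact_force: [0.5, 0.2, 0.7]
opening: 0.0901
grip_force: 0.0
```

```bash
python3 - <<'E'
from h import *
go(.59,0.0,.38,3.14)
grab('wrist','w2.png')
E
```

```text
shift [ 0.0047 -0.0089  0.0052] turn [-0.001  0.002 -0.001] | 1.75 [0.5947 0.0089 0.3852] [-3.141e+00  2.000e-03  3.139e+00] F [0.5 0.2 0.7]
```

View pics/w2.png

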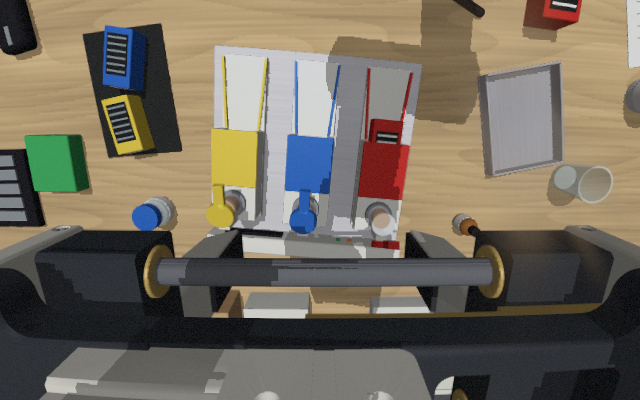

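The wrist view shows everything:
- Housing front edges: yellow (212,129)-(260,131), blue (289,136)-(335,138), red (363,141)-(409,146).
- Cartridge tops: blue near (122,57), yellow near (126,123).
- Tray corners: (480,76), (560,62), (564,160), (487,177).
- Cap tabs: yellow (217,192), blue (305,193).

```bash
python3 - <<'E'
from h import *
m=robot.camera_model('wrist'); P=lambda p,z:plane(m,p,z)[:2]
im=cv2.imread('pics/w2.png')
for nm,a,b,c,d in(('y',(212,129),(260,131),(224,57),(268,58)),('b',(289,136),(335,138),(297,62),(339,66)),('r',(363,141),(409,146),(369,68),(411,73))):
    A,B=P(a,.077),P(b,.077);C,D=P(c,.031),P(d,.031)
    e=B-A;M=(A+B)/2;ax=M-(C+D)/2
    print(nm,'mouth',M.round(4),'w',np.linalg.norm(e).round(4),'yaw_edge',np.arctan2(-e[0],e[1]).round(3),'landend',((C+D)/2).round(4),np.linalg.norm(ax).round(3),'yaw',np.arctan2(ax[1],ax[0]).round(3))
T=np.array([P(p,.028) for p in((480,76),(560,62),(564,160),(487,177))]);print('tray',T.round(3),T.mean(0).round(4),'yaw',np.arctan2(*(T[3]-T[0])[::-1]).round(3),np.arctan2(*(T[2]-T[1])[::-1]).round(3))
hsv=cv2.cvtColor(im,cv2.COLOR_BGR2HSV)
for nm,h,vmin in(('b',(100,125),120),('y',(20,35),150)):
    for v in(0,vmin):
        k=cv2.inRange(hsv,(h[0],100,v),(h[1],255,255));k[:, 190:]=0;k[200:]=0
        k=cv2.morphologyEx(k,cv2.MORPH_CLOSE,np.ones((9,9)))
        c=max(cv2.findContours(k,0,1)[0],key=cv2.contourArea);w=np.array([P(p[0],.043) for p in c],np.float32)*1000
        r=cv2.minAreaRect(w);print(nm,v,np.round(r[0]),np.round(r[1]),round(r[2],1))
for n,z in(('y',.1),('y',.12),('b',.1)): pass
print(np.array(hsv[30:90:8,105:150:5,2]))
cv2.imwrite('pics/mat.png',np.vstack([cv2.resize(im[15:160,80:185],None,fx=4,fy=4,interpolation=2)]))
E
```

```text
y mouth [ 0.5428 -0.1209] w 0.0714 yaw_edge -0.052 landend [ 0.4339 -0.1112] 0.109 yaw -0.089
b mouth [ 0.5539 -0.0088] w 0.0679 yaw_edge -0.048 landend [4.447e-01 1.000e-04] 0.11 yaw -0.081
r mouth [0.5636 0.1011] w 0.0694 yaw_edge -0.106 landend [0.4542 0.112 ] 0.11 yaw -0.1
tray [[0.46  0.257]
 [0.435 0.389]
 [0.593 0.423]
 [0.623 0.287]] [0.5275 0.339 ] yaw 0.185 0.209
b 0 [ 432. -300.] [69. 91.] 79.6
b 120 [ 429. -311.] [45. 88.] 79.3
y 0 [ 534. -306.] [97. 68.] 10.7
y 150 [ 532. -317.] [89. 45.] 10.0
[[177 179 178 178 180 181  64  36  42]
 [179  29  82 130 145 176  70  75  64]
 [179  36  36  53  97 171  69  70  46]
 [172  36  43  34  34 163  67  69  31]
 [163  89  41  34  35 142  68  69  15]
 [151 143 145  83  46 112  69  69  23]
 [179 179 179 178 179  74  67  67  24]
 [ 42  84 137 171 180  75  65  68  26]]
```

View pics/mat.png

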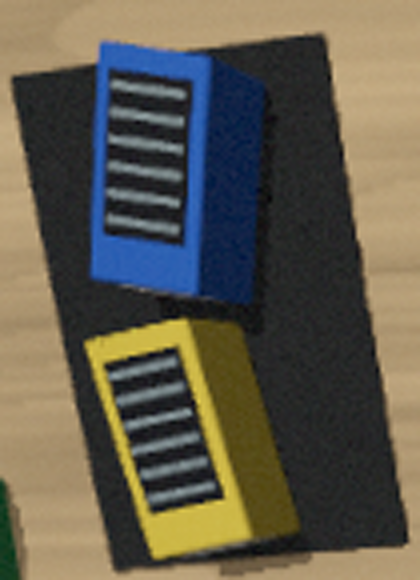

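The crop gives clean top faces: blue rect centre (0.429,-0.311) at yaw -0.187, yellow (0.532,-0.317) at yaw 0.175. The bay yaw is about -0.093. Next I approach the red bay with fingers closed.

```bash
cat >> h.py <<'E'
YAW=-.093;U=np.array([np.cos(YAW),np.sin(YAW)]);V=np.array([-U[1],U[0]])
MO=dict(y=np.array([.5428,-.1209]),b=np.array([.5539,-.0088]),r=np.array([.5636,.1011]))
def bay(n,a,z,l=0.,**k):
    p=MO[n]+a*U+l*V; go(p[0],p[1],z,np.pi+YAW,**k)
def where(n):
    s=robot.observe();d=s['tool_pos'][:2]-MO[n];print('bay',n,(d@U).round(4),(d@V).round(4),s['tool_pos'][2].round(4))
E
python3 -c "
from h import *
bay('r',-.075,.12)"
```

```text
shift [0.1115 0.1007 0.2601] turn [-0.001 -0.002  0.089] | 1.8 [0.6003 0.0071 0.38  ] [-3.141e+00 -2.000e-03  3.137e+00] F [-3.3 -2.  -4.3]
```

Emit:
{"name": "arm_command", "arguments": {"moves": [[[0.03, 0.025, 0.03], [0, 0, 0.03], 0], [[0.06, 0.05, 0.06], [0, 0, 0.06], 0], [[0.09, 0.075, 0.1], [0, 0, 0.089], 0], [[0.105, 0.101, 0.14], [0, 0, 0.089], 0], [[0.105, 0.101, 0.18], [0, 0, 0.089], 0]]}}

```text
time: 2.3
tool_pos: [0.486, 0.1146, 0.2036]
tool_rot: [3.14, 0.001, 3.054]
contact_force: [1.1, -0.2, -0.6]
opening: 0.0546
grip_force: 0.0
```

Emit:
{"name": "arm_command", "arguments": {"moves": [[[0, 0, 0.03], [0, 0, 0], 0], [[0, 0, 0.06], [0, 0, 0], 0], [[0, 0, 0.08], [0, 0, 0], 0], [[0, 0, 0.08], [0, 0, 0], 0], [[0, 0, 0.08], [0, 0, 0], 0]]}}

```text
time: 2.8
tool_pos: [0.4881, 0.1122, 0.1244]
tool_rot: [3.142, -0.0, 3.052]
contact_force: [0.6, 0.1, -0.3]
opening: 0.0146
grip_force: 0.0
```

```bash
python3 -c "
from h import *
bay('r',-.065,.037);where('r');print(robot.observe()['opening'])"
```

```text
shift [-0.0112 -0.0041  0.0874] turn [ 0.    -0.     0.003] | 2.8 [0.4881 0.1122 0.1244] [ 3.142 -0.     3.052] F [ 0.6  0.1 -0.3]
bay r -0.0762 0.004 0.1244
0.014554564361675147
```

Emit:
{"name": "arm_command", "arguments": {"moves": [[[0, -0.004, 0.02], [0, 0, 0], 0], [[0, -0.004, 0.045], [0, 0, 0], 0], [[0, -0.004, 0.07], [0, 0, 0], 0], [[0, -0.004, 0.085], [0, 0, 0], 0], [[0, -0.004, 0.087], [0, 0, 0], 0]]}}

```text
time: 3.3
tool_pos: [0.4877, 0.108, 0.0369]
tool_rot: [-3.142, -0.001, 3.052]
contact_force: [0.1, 0.3, 0.1]
opening: 0.0001
grip_force: 0.0
```

Emit:
{"name": "arm_command", "arguments": {"moves": [[[-0.01, 0, 0], [0, 0, 0], 0], [[-0.02, 0, 0], [0, 0, 0], 0], [[-0.026, 0, 0], [0, 0, 0], 0], [[-0.032, 0, 0], [0, 0, 0], 0], [[-0.037, 0, 0], [0, 0, 0], 0]]}}

```text
time: 3.8
tool_pos: [0.5231, 0.1047, 0.0374]
tool_rot: [-3.141, -0.005, 3.052]
contact_force: [-9.6, 1.2, 4.9]
opening: 0.0001
grip_force: 4.9
```

```bash
python3 -c "
from h import *
bay('r',-.028,.037);where('r')
grab('side','s1.png')"
```

```text
shift [-0.0126  0.0001  0.0003] turn [-0.    -0.005  0.003] | 3.8 [0.5231 0.1047 0.0374] [-3.141 -0.005  3.052] F [-9.6  1.2  4.9]
bay r -0.0406 -0.0001 0.0374
```

Emit:
{"name": "arm_command", "arguments": {"moves": [[[-0.003, 0, 0], [0, 0, 0], 0], [[-0.006, 0, 0], [0, 0, 0], 0], [[-0.008, 0, 0], [0, 0, 0], 0], [[-0.01, 0, 0], [0, 0, 0], 0], [[-0.01, 0, 0], [0, 0, 0], 0]]}}

```text
time: 4.35
tool_pos: [0.5299, 0.104, 0.0368]
tool_rot: [-3.141, -0.011, 3.052]
contact_force: [-15.7, 1.2, 7.9]
opening: 0.0003
grip_force: 8.2
```

```bash
python3 -c "
from h import *
where('r')"
```

```text
bay r -0.0338 -0.0002 0.0368
```

Emit:
{"name": "arm_command", "arguments": {"moves": [[[-0.002, 0, 0], [0, 0, 0], 0], [[-0.004, 0, 0], [0, 0, 0], 0], [[-0.005, 0, 0], [0, 0, 0], 0], [[-0.005, 0, 0], [0, 0, 0], 0], [[-0.005, 0, 0], [0, 0, 0], 0]]}}

```text
time: 4.85
tool_pos: [0.5303, 0.1039, 0.0362]
tool_rot: [-3.14, -0.02, 3.053]
contact_force: [-29.0, 1.5, 16.7]
opening: 0.0002
grip_force: 14.8
```

```bash
python3 -c "
from h import *
where('r')"
```

```text
bay r -0.0334 -0.0003 0.0362
```

Firm stop reached (29 N). Backing off smoothly.

Emit:
{"name": "arm_command", "arguments": {"moves": [[[0.01, 0, 0], [0, 0, 0], 0], [[0.02, 0, 0], [0, 0, 0], 0], [[0.035, 0, 0], [0, 0, 0], 0], [[0.05, 0, 0], [0, 0, 0], 0], [[0.075, 0, 0], [0, 0, 0], 0]]}}

```text
time: 5.35
tool_pos: [0.4669, 0.11, 0.038]
tool_rot: [3.141, 0.005, 3.051]
contact_force: [-0.1, 0.6, -0.4]
opening: 0.0004
grip_force: 0.0
```

Emit:
{"name": "arm_command", "arguments": {"moves": [[[0.01, 0, -0.005], [0, 0, 0], 0.06], [[0.01, 0, -0.03], [0, 0, 0], 0.09], [[0.01, 0, -0.06], [0, 0, 0], 0.09], [[0.01, 0, -0.08], [0, 0, 0], 0.09], [[0.01, 0, -0.08], [0, 0, 0], 0.09]]}}

```text
time: 5.85
tool_pos: [0.4581, 0.1111, 0.1207]
tool_rot: [3.14, 0.008, 3.052]
contact_force: [0.6, 0.6, -0.4]
opening: 0.0354
grip_force: 0.0
```

```bash
python3 -c "
from h import *
bay('r',-.036,.12);where('r')
grab('side','s1.png');im=cv2.imread('pics/s1.png')
cv2.imwrite('pics/s1c.png',cv2.resize(im[140:280,220:440],None,fx=3,fy=3,interpolation=2))"
```

```text
shift [-0.07   -0.0003  0.0012] turn [0.001 0.008 0.003] | 5.85 [0.4581 0.1111 0.1207] [3.14  0.008 3.052] F [ 0.6  0.6 -0.4]
bay r -0.106 0.0001 0.1207
```

View pics/s1c.png

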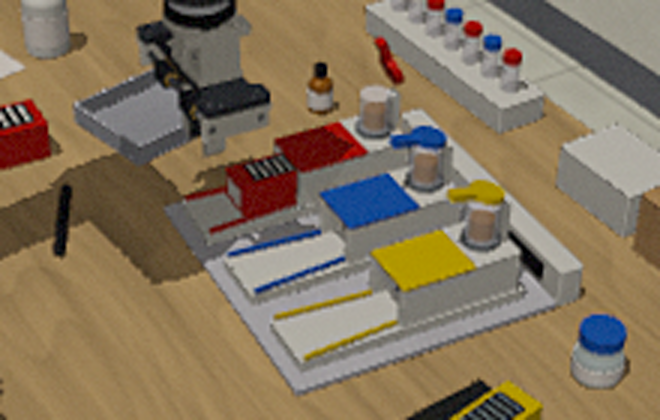

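The picture shows the red cartridge ejected, about 65 mm out onto the landing (crop 260,185). Now grasping it.

Emit:
{"name": "arm_command", "arguments": {"moves": [[[-0.02, 0, 0], [0, 0, 0], 0.09], [[-0.04, 0, 0], [0, 0, 0], 0.09], [[-0.06, 0, 0], [0, 0, 0], 0.09], [[-0.07, 0, 0], [0, -0.008, 0], 0.09], [[-0.07, 0, 0], [0, -0.008, 0], 0.09]]}}

```text
time: 6.4
tool_pos: [0.5252, 0.1044, 0.1162]
tool_rot: [-3.142, 0.008, 3.051]
contact_force: [-0.3, -0.7, 0.4]
opening: 0.0797
grip_force: 0.0
```

Emit:
{"name": "arm_command", "arguments": {"moves": [[[0, 0, 0.02], [0, 0, 0], 0.09], [[0, 0, 0.04], [0, 0, 0], 0.09], [[0, 0, 0.065], [0, 0, 0], 0.09], [[0, 0, 0.082], [0, 0, 0], 0.09], [[0, 0, 0.083], [0, 0, 0], 0.09]]}}

```text
time: 6.9
tool_pos: [0.5226, 0.1046, 0.0318]
tool_rot: [-3.141, 0.002, 3.052]
contact_force: [-0.4, 0.4, 0.1]
opening: 0.0901
grip_force: 0.0
```

Emit:
{"name": "arm_command", "arguments": {"moves": [[[0, 0, 0], [0, 0, 0], 0.03], [[0, 0, 0], [0, 0, 0], 0.03], [[0, 0, 0], [0, 0, 0], 0.03], [[0, 0, 0], [0, 0, 0], 0.03], [[0, 0, 0], [0, 0, 0], 0.03]], "squeeze": 25}}

```text
time: 7.4
tool_pos: [0.5255, 0.1046, 0.0346]
tool_rot: [3.141, 0.009, 3.052]
contact_force: [-0.1, 0.8, 0.3]
opening: 0.0547
grip_force: 0.0
```

```bash
python3 -c "
from h import *
where('r');s=robot.observe();print(s['opening'],s['grip_force'])"
```

```text
bay r -0.0382 -0.0001 0.0346
0.054709127908594155 0.0
```

Emit:
{"name": "arm_command", "arguments": {"moves": [[[0, 0, 0], [0, 0, 0], 0.03], [[0, 0, 0], [0, 0, 0], 0.03], [[0, 0, -0.001], [0, 0, 0], 0.03], [[0.005, 0, -0.002], [0, 0, 0], 0.03], [[0.015, 0, -0.002], [0, 0, 0], 0.03]], "squeeze": 25}}

```text
time: 7.9
tool_pos: [0.5105, 0.106, 0.036]
tool_rot: [3.141, 0.009, 3.052]
contact_force: [0.3, 2.9, -2.2]
opening: 0.0459
grip_force: 24.9
```

Emit:
{"name": "arm_command", "arguments": {"moves": [[[0.01, 0, 0], [0, 0, 0], 0.03], [[0.02, 0, 0], [0, 0, 0], 0.03], [[0.03, 0, 0], [0, 0, 0], 0.03], [[0.035, 0, -0.015], [0, 0, 0], 0.03], [[0.035, 0, -0.03], [0, 0, 0], 0.03]]}}

```text
time: 8.4
tool_pos: [0.473, 0.1089, 0.0655]
tool_rot: [-3.141, 0.005, 3.052]
contact_force: [0.6, 0.3, -1.3]
opening: 0.0461
grip_force: 24.9
```

```bash
python3 -c "
from h import *
where('r');s=robot.observe();print(s['opening'],s['grip_force']);
c=np.array([.5275,.339]);y=.197;p=c-.017*np.array([np.cos(y),np.sin(y)])
go(p[0],p[1],.11,np.pi+y)"
```

```text
bay r -0.0909 -0.0007 0.0655
0.046087028655079014 24.85900193452835
shift [-0.0175  0.2292 -0.0446] turn [-0.001  0.005 -0.287] | 8.4 [0.473  0.1089 0.0655] [-3.141  0.005  3.052] F [ 0.6  0.3 -1.3]
```

Emit:
{"name": "arm_command", "arguments": {"moves": [[[0, 0.02, -0.03], [0, 0, -0.05], 0.03], [[0, 0.06, -0.045], [0, 0, -0.12], 0.03], [[-0.005, 0.1, -0.045], [0, 0, -0.19], 0.03], [[-0.01, 0.145, -0.045], [0, 0, -0.26], 0.03], [[-0.0175, 0.185, -0.045], [0, 0, -0.29], 0.03]]}}

```text
time: 8.9
tool_pos: [0.5081, 0.2933, 0.111]
tool_rot: [-3.139, 0.007, -2.939]
contact_force: [0.3, -0.9, -1.1]
opening: 0.0459
grip_force: 24.9
```

```bash
python3 -c "
from h import *
s=robot.observe();print(s['opening'],s['grip_force']);
c=np.array([.5275,.339]);y=.197;p=c-.017*np.array([np.cos(y),np.sin(y)])
go(p[0],p[1],.11,np.pi+y)"
```

```text
0.04590413013397146 24.857569634914398
shift [-0.0112  0.041   0.0009] turn [-0.003  0.007  0.006] | 8.9 [0.5081 0.2933 0.111 ] [-3.139  0.007 -2.939] F [ 0.3 -0.9 -1.1]
```

Emit:
{"name": "arm_command", "arguments": {"moves": [[[-0.006, 0.02, 0], [0, 0, 0], 0.03], [[-0.011, 0.041, 0], [0, 0.007, 0], 0.03], [[-0.011, 0.041, 0], [0, 0.007, 0], 0.03], [[-0.011, 0.041, 0.02], [0, 0.007, 0], 0.03], [[-0.011, 0.041, 0.045], [0, 0.007, 0], 0.03]]}}

```text
time: 9.4
tool_pos: [0.5121, 0.3336, 0.0662]
tool_rot: [-3.139, 0.003, -2.941]
contact_force: [0.0, 0.8, -2.9]
opening: 0.0459
grip_force: 24.9
```

```bash
python3 -c "
from h import *
s=robot.observe();print(s['opening'],s['grip_force']);
c=np.array([.5275,.339]);y=.197;p=c-.017*np.array([np.cos(y),np.sin(y)])
go(p[0],p[1],.017,np.pi+y)"
```

```text
0.04585537208692621 24.859349727630615
shift [0.001  0.0024 0.0492] turn [-0.002  0.003  0.003] | 9.4 [0.5121 0.3336 0.0662] [-3.139e+00  3.000e-03 -2.941e+00] F [ 0.   0.8 -2.9]
```

Emit:
{"name": "arm_command", "arguments": {"moves": [[[0.001, 0.002, 0.02], [0, 0.003, 0], 0.03], [[0.001, 0.002, 0.035], [0, 0.003, 0], 0.03], [[0.001, 0.002, 0.044], [0, 0.003, 0], 0.03], [[0.001, 0.002, 0.048], [0, 0.003, 0], 0.03], [[0.001, 0.002, 0.049], [0, 0.003, 0], 0.03]]}}

```text
time: 9.9
tool_pos: [0.5105, 0.3354, 0.0168]
tool_rot: [-3.139, -0.002, -2.942]
contact_force: [0.5, -0.5, -1.5]
opening: 0.046
grip_force: 24.9
```

Emit:
{"name": "arm_command", "arguments": {"moves": [[[0, 0, 0], [0, 0, 0], 0.07], [[0, 0, 0], [0, 0, 0], 0.07], [[0, 0, 0], [0, 0, 0], 0.07], [[0, 0, 0], [0, 0, 0], 0.07], [[0, 0, -0.02], [0, 0, 0], 0.07]]}}

```text
time: 10.4
tool_pos: [0.5091, 0.335, 0.0349]
tool_rot: [-3.138, -0.007, -2.941]
contact_force: [-0.2, -0.0, 0.8]
opening: 0.0701
grip_force: 0.0
```

Emit:
{"name": "arm_command", "arguments": {"moves": [[[0, 0, -0.04], [0, 0, 0], 0.07], [[0, 0, -0.08], [0, 0, 0], 0.06], [[0, 0, -0.13], [0, 0, 0], 0.05], [[0, -0.03, -0.18], [0, 0, 0], 0.05], [[0, -0.07, -0.22], [0, 0, 0], 0.05]]}}

```text
time: 10.9
tool_pos: [0.5228, 0.2783, 0.2492]
tool_rot: [-3.14, 0.001, -2.939]
contact_force: [0.9, -0.4, 0.4]
opening: 0.0503
grip_force: 0.0
```

```bash
python3 -c "
from h import *
grab('side','s2.png');m=robot.camera_model('scene');im,_=grab('scene','sc2.png')
# caps: tips at scene/side
b=cv2.imread('pics/s2.png');a=cv2.imread('pics/sc2.png')
x=cv2.resize(b[135:260,225:425],(800,500),interpolation=2)
cv2.imwrite('pics/c2.png',x);go(.5,.1,.25,np.pi+YAW)"
```

```text
shift [ 0.0599 -0.1669  0.0026] turn [-0.001  0.009  0.29 ] | 11.0 [0.526  0.2754 0.2528] [-3.14   0.009 -2.944] F [-0.3  0.7  0.9]
```

View pics/c2.png

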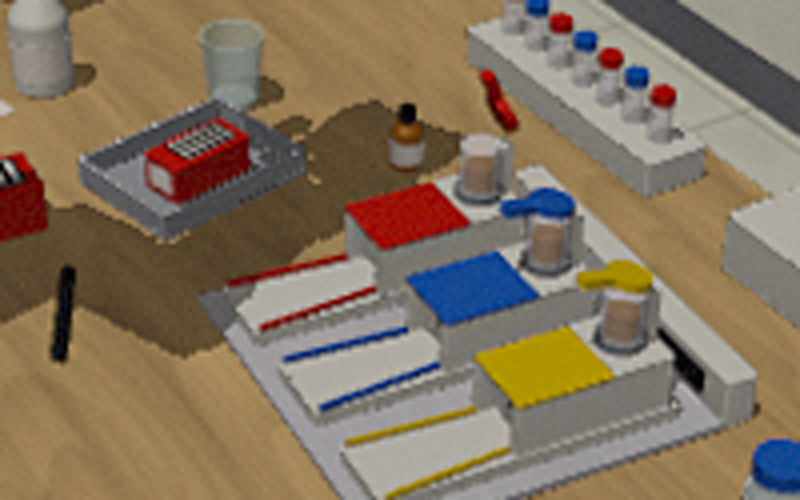

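The picture shows the red cartridge right way up in the tray (crop 197,160), its bay empty, and the red cap upright (498,100). I'll check that the fresh ones haven't moved, then go to blue.

```bash
cat >> h.py <<'E'
def fresh(f):
    im=cv2.imread('pics/'+f);hsv=cv2.cvtColor(im,cv2.COLOR_BGR2HSV);hsv[:240]=0
    for nm,a,b in(('b',100,125),('y',20,35)):
        k=cv2.inRange(hsv,(a,110,60),(b,255,255));k[:,405:]=0;M=cv2.moments(k,True)
        if M['m00']>80: print(f,nm,round(M['m10']/M['m00'],1),round(M['m01']/M['m00'],1),M['m00'])
E
python3 -c "
from h import *
for f in('side0.png','s2.png'): fresh(f)
c=np.array([.429,-.311]);y=-.187;p=c-.01*np.array([np.cos(y),np.sin(y)]);go(p[0],p[1],.12,np.pi+y)"
```

```text
side0.png b 352.7 296.2 574.0
side0.png y 275.6 306.2 1676.0
s2.png b 352.7 296.2 576.0
s2.png y 276.8 306.8 1658.0
shift [ 0.2205 -0.552   0.1318] turn [-0.     0.009  0.384] | 11.0 [0.526  0.2754 0.2528] [-3.14   0.009 -2.944] F [-0.3  0.7  0.9]
```

Emit:
{"name": "arm_command", "arguments": {"moves": [[[0.02, -0.045, 0], [0, 0, 0.05], 0.09], [[0.04, -0.09, 0], [0, 0, 0.1], 0.09], [[0.055, -0.135, 0], [0, 0, 0.15], 0.09], [[0.07, -0.18, 0], [0, 0, 0.2], 0.09], [[0.09, -0.225, 0], [0, 0, 0.25], 0.09]]}}

```text
time: 11.5
tool_pos: [0.4789, 0.0379, 0.2464]
tool_rot: [-3.139, -0.002, 3.09]
contact_force: [0.8, -0.5, 0.6]
opening: 0.0854
grip_force: 0.0
```

```bash
python3 -c "
from h import *
c=np.array([.429,-.311]);y=-.187;p=c-.01*np.array([np.cos(y),np.sin(y)]);go(p[0],p[1],.12,np.pi+y)"
```

```text
shift [ 0.0416 -0.3494  0.1274] turn [-0.003 -0.002  0.136] | 11.5 [0.4789 0.0379 0.2464] [-3.139e+00 -2.000e-03  3.090e+00] F [ 0.8 -0.5  0.6]
```

Emit:
{"name": "arm_command", "arguments": {"moves": [[[0.005, -0.04, 0], [0, 0, 0.03], 0.09], [[0.01, -0.085, 0], [0, 0, 0.06], 0.09], [[0.015, -0.13, 0], [0, 0, 0.09], 0.09], [[0.02, -0.175, 0.01], [0, 0, 0.12], 0.09], [[0.027, -0.22, 0.03], [0, 0, 0.136], 0.09]]}}

```text
time: 12.0
tool_pos: [0.4418, -0.181, 0.2181]
tool_rot: [-3.138, 0.002, 2.955]
contact_force: [1.2, -1.1, -0.1]
opening: 0.0902
grip_force: 0.0
```

```bash
python3 -c "
from h import *
c=np.array([.429,-.311]);y=-.187;p=c-.01*np.array([np.cos(y),np.sin(y)]);go(p[0],p[1],.12,np.pi+y)"
```

```text
shift [-0.0014 -0.1297  0.0986] turn [-0.004  0.002  0.   ] | 12.0 [ 0.4418 -0.181   0.2181] [-3.138e+00  2.000e-03  2.955e+00] F [ 1.2 -1.1 -0.1]
```

Emit:
{"name": "arm_command", "arguments": {"moves": [[[0, -0.04, 0.01], [0, 0, 0], 0.09], [[0, -0.08, 0.03], [0, 0, 0], 0.09], [[0, -0.12, 0.05], [0, 0, 0], 0.09], [[-0.001, -0.13, 0.08], [0, 0, 0], 0.09], [[-0.001, -0.13, 0.098], [0, 0, 0], 0.09]]}}

```text
time: 12.5
tool_pos: [0.4171, -0.3084, 0.1173]
tool_rot: [-3.14, -0.003, 2.953]
contact_force: [-0.3, 0.6, 0.2]
opening: 0.0897
grip_force: 0.0
```

```bash
python3 -c "
from h import *
c=np.array([.429,-.311]);y=-.187;p=c-.01*np.array([np.cos(y),np.sin(y)]);go(p[0],p[1],.0145,np.pi+y);grab('side','s3.png');fresh('s3.png')"
```

```text
shift [-0.0025 -0.0002  0.1028] turn [-0.001 -0.003 -0.002] | 12.5 [ 0.4171 -0.3084  0.1173] [-3.140e+00 -3.000e-03  2.953e+00] F [-0.3  0.6  0.2]
s3.png b 352.3 296.7 558.0
s3.png y 275.6 306.7 1649.0
```

Emit:
{"name": "arm_command", "arguments": {"moves": [[[-0.002, 0, 0.02], [0, 0, 0], 0.09], [[-0.002, 0, 0.045], [0, 0, 0], 0.09], [[-0.002, 0, 0.07], [0, 0, 0], 0.09], [[-0.002, 0, 0.09], [0, 0, 0], 0.09], [[-0.002, 0, 0.101], [0, 0, 0], 0.09]]}}

```text
time: 13.05
tool_pos: [0.4197, -0.307, 0.0176]
tool_rot: [-3.14, -0.003, 2.956]
contact_force: [0.4, -0.2, 0.9]
opening: 0.09
grip_force: 0.0
```

Emit:
{"name": "arm_command", "arguments": {"moves": [[[0, 0, 0], [0, 0, 0], 0.03], [[0, 0, 0], [0, 0, 0], 0.03], [[0, 0, 0], [0, 0, 0], 0.03], [[0, 0, 0], [0, 0, 0], 0.03], [[0, 0, 0], [0, 0, 0], 0.03]], "squeeze": 25}}

```text
time: 13.55
tool_pos: [0.4204, -0.3084, 0.0197]
tool_rot: [-3.138, -0.0, 2.956]
contact_force: [0.7, -0.6, 0.8]
opening: 0.0546
grip_force: 0.1
```

Emit:
{"name": "arm_command", "arguments": {"moves": [[[0, 0, 0], [0, 0, 0], 0.03], [[0, 0, 0], [0, 0, 0], 0.03], [[0, 0, -0.01], [0, 0, 0], 0.03], [[0, 0, -0.03], [0, 0, 0], 0.03], [[0, 0, -0.06], [0, 0, 0], 0.03]]}}

```text
time: 14.05
tool_pos: [0.4191, -0.3068, 0.0786]
tool_rot: [-3.141, -0.005, 2.956]
contact_force: [1.3, -1.2, -1.6]
opening: 0.0455
grip_force: 25.0
```

```bash
python3 -c "
from h import *
bay('b',-.085,.09)"
```

```text
shift [ 0.0073  0.3099 -0.0115] turn [-0.    -0.005 -0.093] | 14.05 [ 0.4191 -0.3068  0.0786] [-3.141 -0.005  2.956] F [ 1.3 -1.2 -1.6]
```

Emit:
{"name": "arm_command", "arguments": {"moves": [[[0, 0.03, -0.02], [0, 0, -0.02], 0.03], [[0, 0.075, -0.02], [0, 0, -0.04], 0.03], [[0, 0.12, -0.02], [0, 0, -0.06], 0.03], [[0.004, 0.165, -0.02], [0, 0, -0.08], 0.03], [[0.007, 0.21, -0.02], [0, 0, -0.093], 0.03]]}}

```text
time: 14.55
tool_pos: [0.4518, -0.0984, 0.0988]
tool_rot: [-3.139, -0.002, 3.049]
contact_force: [2.1, 0.7, -1.2]
opening: 0.046
grip_force: 25.0
```

```bash
python3 -c "
from h import *
bay('b',-.085,.09);s=robot.observe();print(s['opening'],s['grip_force'])"
```

```text
shift [-0.0084  0.0987  0.0086] turn [-0.003 -0.002  0.   ] | 14.55 [ 0.4518 -0.0984  0.0988] [-3.139e+00 -2.000e-03  3.049e+00] F [ 2.1  0.7 -1.2]
0.04597328482622269 24.990796744823456
```

Emit:
{"name": "arm_command", "arguments": {"moves": [[[0, 0.03, 0], [0, 0, 0], 0.03], [[-0.004, 0.06, 0], [0, 0, 0], 0.03], [[-0.008, 0.09, 0], [0, 0, 0], 0.03], [[-0.008, 0.099, 0], [0, 0, 0], 0.03], [[-0.008, 0.099, 0], [0, 0, 0], 0.03]]}}

```text
time: 15.05
tool_pos: [0.469, -0.0014, 0.0983]
tool_rot: [-3.139, -0.002, 3.051]
contact_force: [0.1, -0.2, -1.7]
opening: 0.0462
grip_force: 25.0
```

```bash
python3 -c "
from h import *
bay('b',-.085,.045);where('b');im,m=grab('wrist','w3.png')"
```

```text
shift [-0.0003  0.0007  0.0533] turn [-0.003 -0.002  0.003] | 15.05 [ 0.469  -0.0014  0.0983] [-3.139e+00 -2.000e-03  3.051e+00] F [ 0.1 -0.2 -1.7]
bay b -0.0852 -0.0005 0.0983
```

View pics/w3.png

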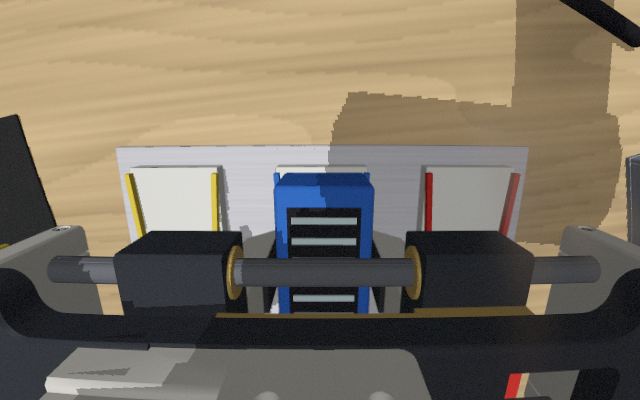

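The wrist view shows the blue cartridge centred over the blue landing (rails at columns 277 and 369, cartridge centre 325). Lowering and inserting.

Emit:
{"name": "arm_command", "arguments": {"moves": [[[0, 0, 0.02], [0, 0, 0], 0.03], [[0, 0, 0.035], [0, 0, 0], 0.03], [[0, 0, 0.045], [0, 0, 0], 0.03], [[0, 0, 0.05], [0, 0, 0], 0.03], [[0, 0, 0.053], [0, 0, 0], 0.03]]}}

```text
time: 15.6
tool_pos: [0.4691, -0.0031, 0.0449]
tool_rot: [-3.139, -0.002, 3.048]
contact_force: [-0.0, 0.1, -1.7]
opening: 0.0458
grip_force: 25.0
```

```bash
python3 -c "
from h import *
bay('b',-.04,.0435);where('b')"
```

```text
shift [-0.0449  0.0023  0.0013] turn [-0.003 -0.002 -0.001] | 15.6 [ 0.4691 -0.0031  0.0449] [-3.139e+00 -2.000e-03  3.048e+00] F [-0.   0.1 -1.7]
bay b -0.0849 -0.0022 0.0449
```

Emit:
{"name": "arm_command", "arguments": {"moves": [[[0, 0.001, 0.002], [0, 0, 0], 0.03], [[-0.01, 0.001, 0.002], [0, 0, 0], 0.03], [[-0.02, 0.001, 0.002], [0, 0, 0], 0.03], [[-0.03, 0.001, 0.002], [0, 0, 0], 0.03], [[-0.038, 0.001, 0.002], [0, 0, 0], 0.03]]}}

```text
time: 16.1
tool_pos: [0.5087, -0.0052, 0.0433]
tool_rot: [-3.139, -0.0, 3.049]
contact_force: [0.6, 0.8, -2.1]
opening: 0.0461
grip_force: 25.0
```

```bash
python3 -c "
from h import *
where('b');print(robot.observe()['contact_force'],robot.observe()['opening'])"
```

```text
bay b -0.0454 -0.0006 0.0433
[ 0.60701503  0.76396043 -2.11889891] 0.04607796011297144
```

Emit:
{"name": "arm_command", "arguments": {"moves": [[[-0.006, 0, 0], [0, 0, 0], 0.03], [[-0.01, 0, 0], [0, 0, 0], 0.03], [[-0.01, 0, 0], [0, 0, 0], 0.09], [[-0.01, 0, 0], [0, 0, 0], 0.09], [[-0.01, 0, 0], [0, 0, 0], 0.09]]}}

```text
time: 16.6
tool_pos: [0.5168, -0.0059, 0.0431]
tool_rot: [-3.139, -0.002, 3.049]
contact_force: [0.1, 0.3, -0.3]
opening: 0.0651
grip_force: 0.0
```

Emit:
{"name": "arm_command", "arguments": {"moves": [[[0, 0, 0], [0, 0, 0], 0.09], [[0, 0, -0.02], [0, 0, 0], 0.09], [[0, 0, -0.05], [0, 0, 0], 0.09], [[0.04, 0, -0.07], [0, 0, 0], 0.05], [[0.075, 0, -0.07], [0, 0, 0], 0]]}}

```text
time: 17.1
tool_pos: [0.443, 0.001, 0.1153]
tool_rot: [-3.138, 0.003, 3.049]
contact_force: [-0.2, -0.9, -0.2]
opening: 0.0782
grip_force: 0.0
```

Emit:
{"name": "arm_command", "arguments": {"moves": [[[0, 0, 0], [0, 0, 0], 0], [[0, 0, 0], [0, 0, 0], 0], [[0, 0, 0], [0, 0, 0], 0], [[0, 0, 0], [0, 0, 0], 0], [[0, 0, 0], [0, 0, 0], 0]]}}

```text
time: 17.6
tool_pos: [0.443, 0.0011, 0.1128]
tool_rot: [-3.139, -0.002, 3.049]
contact_force: [0.2, 0.2, 0.1]
opening: 0.0385
grip_force: 0.0
```

```bash
python3 -c "
from h import *
bay('b',-.11,.037);where('b');print(robot.observe()['opening']);grab('side','s4.png');cv2.imwrite('pics/s4c.png',cv2.resize(cv2.imread('pics/s4.png')[140:330,260:440],None,fx=3,fy=3,interpolation=2));fresh('s4.png')"
```

```text
shift [-0.0014  0.0007  0.0758] turn [-0.003 -0.002  0.   ] | 17.6 [0.443  0.0011 0.1128] [-3.139e+00 -2.000e-03  3.049e+00] F [0.2 0.2 0.1]
bay b -0.1113 -0.0005 0.1128
0.03846797297108682
s4.png y 280.5 306.0 1632.0
```

View pics/s4c.png

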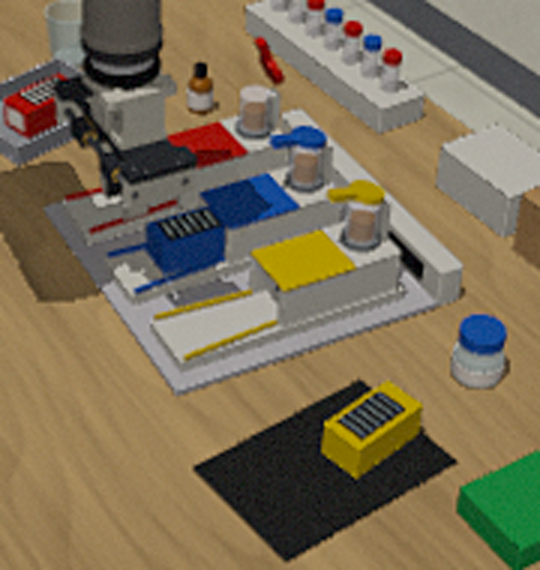

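The blue cartridge sits on its landing with its front in the slot (crop 187,240), and yellow is still on the mat. Pushing blue from behind.

Emit:
{"name": "arm_command", "arguments": {"moves": [[[0, 0.001, 0.02], [0, 0, 0], 0], [[0, 0.001, 0.045], [0, 0, 0], 0], [[0, 0.001, 0.065], [0, 0, 0], 0], [[0, 0.001, 0.075], [0, 0, 0], 0], [[0, 0.001, 0.075], [0, 0, 0], 0]]}}

```text
time: 18.15
tool_pos: [0.4418, 0.0021, 0.037]
tool_rot: [-3.139, -0.004, 3.049]
contact_force: [0.7, -1.0, 0.1]
opening: 0.0004
grip_force: 0.0
```

Emit:
{"name": "arm_command", "arguments": {"moves": [[[-0.015, 0, 0], [0, 0, 0], 0], [[-0.03, 0, 0], [0, 0, 0], 0], [[-0.042, 0, 0], [0, 0, 0], 0], [[-0.052, 0, 0], [0, 0, 0], 0], [[-0.06, 0, 0], [0, 0, 0], 0]]}}

```text
time: 18.65
tool_pos: [0.5007, -0.0033, 0.0386]
tool_rot: [-3.139, -0.006, 3.049]
contact_force: [-8.6, 0.0, 5.8]
opening: 0.0004
grip_force: 4.1
```

```bash
python3 -c "
from h import *
where('b');print(robot.observe()['contact_force'],robot.observe()['opening'])"
```

```text
bay b -0.0535 0.0005 0.0386
[-8.61223320e+00  6.76357309e-03  5.79325895e+00] 0.0004225871697312068
```

Emit:
{"name": "arm_command", "arguments": {"moves": [[[-0.004, 0, 0], [0, 0, 0], 0], [[-0.008, 0, 0], [0, 0, 0], 0], [[-0.011, 0, 0], [0, 0, 0], 0], [[-0.014, 0, 0], [0, 0, 0], 0], [[-0.016, 0, 0], [0, 0, 0], 0]]}}

```text
time: 19.15
tool_pos: [0.5144, -0.0046, 0.0383]
tool_rot: [-3.139, -0.01, 3.049]
contact_force: [-15.7, 0.7, 8.8]
opening: 0.0003
grip_force: 8.1
```

Emit:
{"name": "arm_command", "arguments": {"moves": [[[-0.002, 0, 0], [0, 0, 0], 0], [[-0.004, 0, 0], [0, 0, 0], 0], [[-0.005, 0, 0], [0, 0, 0], 0], [[-0.005, 0, 0], [0, 0, 0], 0], [[-0.005, 0, 0], [0, 0, 0], 0]]}}

```text
time: 19.65
tool_pos: [0.5145, -0.0044, 0.0375]
tool_rot: [-3.139, -0.02, 3.05]
contact_force: [-26.0, 0.6, 14.3]
opening: 0.0006
grip_force: 13.0
```

```bash
python3 -c "
from h import *
where('b');print(robot.observe()['contact_force'],robot.observe()['opening'])"
```

```text
bay b -0.0397 0.0008 0.0375
[-25.96040605   0.57048074  14.33203217] 0.0005582653305256841
```

Firm stop at -0.040. Retracting slowly, then lifting.

Emit:
{"name": "arm_command", "arguments": {"moves": [[[0.006, 0, 0], [0, 0, 0], 0], [[0.012, 0, 0], [0, 0, 0], 0], [[0.02, 0, 0], [0, 0, 0], 0], [[0.035, 0, 0], [0, 0, 0], 0], [[0.05, 0, -0.02], [0, 0, 0], 0]]}}

```text
time: 20.15
tool_pos: [0.4723, -0.0008, 0.0573]
tool_rot: [-3.139, -0.003, 3.049]
contact_force: [-0.4, -0.7, 0.1]
opening: 0.0005
grip_force: 0.0
```

Emit:
{"name": "arm_command", "arguments": {"moves": [[[0, 0, -0.04], [0, 0, 0], 0.05], [[0, 0, -0.08], [0, 0, 0], 0.09], [[0, -0.03, -0.11], [0, 0, 0], 0.09], [[0, -0.07, -0.11], [0, 0, 0], 0.09], [[0, -0.11, -0.11], [0, 0, 0], 0.09]]}}

```text
time: 20.65
tool_pos: [0.4645, -0.1115, 0.1707]
tool_rot: [-3.137, 0.004, 3.05]
contact_force: [-0.2, 0.8, -0.7]
opening: 0.0354
grip_force: 0.0
```

```bash
python3 -c "
from h import *
im,m=grab('side','s5.png');fresh('s5.png');fresh('s4.png')
c=np.array([.532,-.317]);y=.175;p=c-.012*np.array([np.cos(y),np.sin(y)]);go(p[0],p[1],.15,np.pi+y)
# blue cart visible extent
a=MO['b'];print([proj(m,[*(a-d*U),.065]).round(0) for d in(.035,.065)])
cv2.imwrite('pics/s5c.png',cv2.resize(cv2.imread('pics/s5.png')[160:320,280:430],None,fx=3,fy=3,interpolation=2))"
```

```text
s5.png y 282.0 304.5 1663.0
s4.png y 280.5 306.0 1632.0
shift [-0.0748 -0.1959  0.0219] turn [-0.008  0.002 -0.269] | 20.7 [ 0.4641 -0.1168  0.1701] [-3.134e+00  3.000e-03  3.047e+00] F [-0.1 -5.6 -0.1]
[array([323., 213.]), array([314., 216.])]
```

View pics/s5c.png

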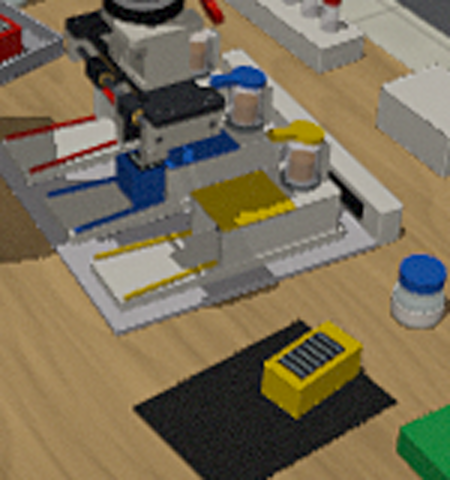

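Blue is held with about 35 mm out (crop 140,180). Yellow is still on the mat (310,368). I'll check the clearance to the green box before the yellow grasp.

```bash
python3 -c "
from h import *
m=robot.camera_model('side');im=cv2.imread('pics/s5.png');hsv=cv2.cvtColor(im,cv2.COLOR_BGR2HSV)
k=cv2.inRange(hsv,(45,120,60),(75,255,255));c=max([c for c in cv2.findContours(k,0,1)[0]],key=cv2.contourArea)
w=np.array([plane(m,p[0],.035)[:2] for p in c],np.float32)*1000;print(cv2.boxPoints(cv2.minAreaRect(w)).round())
"
```

```text
[[ 516. -531.]
 [ 635. -534.]
 [ 638. -433.]
 [ 519. -430.]]
```

Emit:
{"name": "arm_command", "arguments": {"moves": [[[-0.02, -0.04, 0], [0, 0, -0.05], 0.07], [[-0.035, -0.08, 0], [0, 0, -0.1], 0.07], [[-0.05, -0.12, 0], [0, 0, -0.16], 0.07], [[-0.065, -0.16, 0], [0, 0, -0.22], 0.07], [[-0.075, -0.19, 0.02], [0, 0, -0.269], 0.07]]}}

```text
time: 21.2
tool_pos: [0.5227, -0.3102, 0.1519]
tool_rot: [-3.133, 0.004, -2.964]
contact_force: [0.7, 0.0, 1.0]
opening: 0.0701
grip_force: 0.0
```

```bash
python3 -c "
from h import *
c=np.array([.532,-.317]);y=.175;p=c-.012*np.array([np.cos(y),np.sin(y)]);go(p[0],p[1],.017,np.pi+y);print(robot.observe()['opening'])
grab('side','s6.png');fresh('s6.png')"
```

```text
shift [ 0.0045 -0.0071  0.1349] turn [-0.009  0.004  0.002] | 21.2 [ 0.5227 -0.3102  0.1519] [-3.133  0.004 -2.964] F [0.7 0.  1. ]
0.07010217968424616
s6.png y 280.0 304.1 1750.0
```

Emit:
{"name": "arm_command", "arguments": {"moves": [[[0.003, -0.006, 0.03], [-0.008, 0, 0], 0.07], [[0.003, -0.006, 0.06], [-0.008, 0, 0], 0.07], [[0.003, -0.006, 0.095], [-0.008, 0, 0], 0.07], [[0.003, -0.006, 0.12], [-0.008, 0, 0], 0.07], [[0.003, -0.006, 0.134], [-0.008, 0, 0], 0.07]]}}

```text
time: 21.75
tool_pos: [0.5176, -0.3123, 0.013]
tool_rot: [3.134, -0.004, -2.966]
contact_force: [0.4, 0.7, -0.6]
opening: 0.0702
grip_force: 0.0
```

Emit:
{"name": "arm_command", "arguments": {"moves": [[[0, 0, 0], [0, 0, 0], 0.03], [[0, 0, 0], [0, 0, 0], 0.03], [[0, 0, 0], [0, 0, 0], 0.03], [[0, 0, 0], [0, 0, 0], 0.03], [[0, 0, 0], [0, 0, 0], 0.03]]}}

```text
time: 22.25
tool_pos: [0.5192, -0.3138, 0.0165]
tool_rot: [3.138, 0.0, -2.965]
contact_force: [0.1, -0.3, 6.8]
opening: 0.0458
grip_force: 25.0
```

Emit:
{"name": "arm_command", "arguments": {"moves": [[[0, 0, 0], [0, 0, 0], 0.03], [[0, 0, -0.01], [0, 0, 0], 0.03], [[0, 0, -0.035], [0, 0, 0], 0.03], [[0, 0, -0.06], [0, 0, 0], 0.03], [[0, 0, -0.085], [0, 0, 0], 0.03]]}}

```text
time: 22.75
tool_pos: [0.5182, -0.3132, 0.101]
tool_rot: [3.135, -0.003, -2.965]
contact_force: [0.3, -0.8, -0.8]
opening: 0.0458
grip_force: 25.0
```

```bash
python3 -c "
from h import *
bay('y',-.087,.105);where('y')"
```

```text
shift [ 0.0259  0.2081 -0.0026] turn [ 0.006 -0.004  0.269] | 22.75 [ 0.5182 -0.3132  0.101 ] [ 3.135e+00 -3.000e-03 -2.965e+00] F [ 0.3 -0.8 -0.8]
bay y -0.0067 -0.1937 0.101
```

Emit:
{"name": "arm_command", "arguments": {"moves": [[[0.025, 0.02, -0.01], [0.006, 0, 0.05], 0.03], [[0.05, 0.06, -0.01], [0.006, 0, 0.11], 0.03], [[0.05, 0.105, -0.005], [0.006, 0, 0.17], 0.03], [[0.04, 0.15, 0], [0.006, 0, 0.23], 0.03], [[0.026, 0.19, 0], [0.006, 0, 0.269], 0.03]]}}

```text
time: 23.25
tool_pos: [0.458, -0.129, 0.1011]
tool_rot: [-3.141, -0.005, 3.045]
contact_force: [1.1, -0.2, -1.8]
opening: 0.0458
grip_force: 25.0
```

```bash
python3 -c "
from h import *
bay('y',-.087,.1);where('y');s=robot.observe();print(s['opening'],s['grip_force'])"
```

```text
shift [0.0033 0.0159 0.0011] turn [-0.    -0.005 -0.003] | 23.25 [ 0.458  -0.129   0.1011] [-3.141 -0.005  3.045] F [ 1.1 -0.2 -1.8]
bay y -0.0837 -0.016 0.1011
0.045799220973230664 24.97575134038925
```

Emit:
{"name": "arm_command", "arguments": {"moves": [[[0.003, 0.008, 0], [0, 0, -0.003], 0.03], [[0.003, 0.015, 0], [0, 0, -0.003], 0.03], [[0.003, 0.015, 0], [0, 0, -0.003], 0.03], [[0.003, 0.015, 0.02], [0, 0, -0.003], 0.03], [[0.003, 0.015, 0.035], [0, 0, -0.003], 0.03]]}}

```text
time: 23.75
tool_pos: [0.4582, -0.1173, 0.0657]
tool_rot: [-3.14, -0.002, 3.051]
contact_force: [-0.0, 0.4, -1.5]
opening: 0.0461
grip_force: 25.0
```

```bash
python3 -c "
from h import *
bay('y',-.087,.042);where('y');s=robot.observe();print(s['opening'],s['grip_force'])
im,m=grab('wrist','w4.png')"
```

```text
shift [0.0024 0.0043 0.0237] turn [-0.002 -0.002  0.002] | 23.75 [ 0.4582 -0.1173  0.0657] [-3.140e+00 -2.000e-03  3.051e+00] F [-0.   0.4 -1.5]
bay y -0.0845 -0.0042 0.0657
0.04613131544337486 24.978000819683075
```

View pics/w4.png

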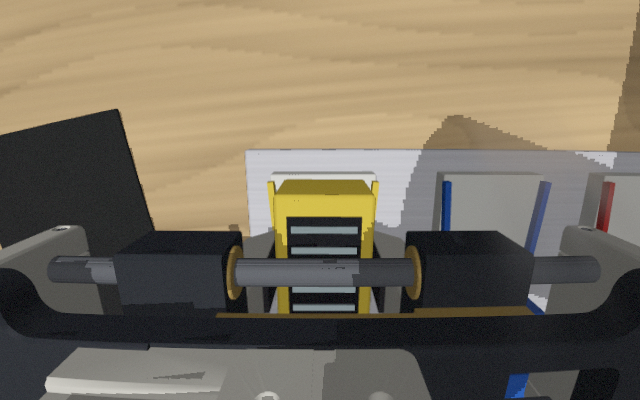

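The wrist view shows the yellow cartridge centred (275-372) between the rails (269-378). I'll average a few pose readings on the way down.

Emit:
{"name": "arm_command", "arguments": {"moves": [[[0, 0, 0.008], [0, 0, 0], 0.03], [[0, 0, 0.014], [0, 0, 0], 0.03], [[0, 0, 0.018], [0, 0, 0], 0.03], [[0, 0, 0.021], [0, 0, 0], 0.03], [[0, 0, 0.021], [0, 0, 0], 0.03]]}}

```text
time: 24.3
tool_pos: [0.4578, -0.1159, 0.0448]
tool_rot: [-3.141, -0.003, 3.052]
contact_force: [-0.0, -0.2, -1.5]
opening: 0.0461
grip_force: 25.0
```

```bash
python3 -c "
from h import *
where('y')
im,m=grab('wrist','w5.png');where('y')
hsv=cv2.cvtColor(cv2.imread('pics/w5.png'),cv2.COLOR_BGR2HSV)
for r in(185,195,205,215,225):
  k=cv2.inRange(hsv[r:r+1],(20,100,60),(35,255,255))[0,230:420];i=np.where(k)[0]+230;e=np.split(i,np.where(np.diff(i)>1)[0]+1);print(r,[(x[0],x[-1]) for x in e if len(x)>2])"
```

```text
bay y -0.0851 -0.0029 0.0448
bay y -0.085 -0.0029 0.045
185 [(np.int64(281), np.int64(366))]
195 [(np.int64(259), np.int64(266)), (np.int64(274), np.int64(381))]
205 [(np.int64(260), np.int64(268)), (np.int64(274), np.int64(380))]
215 [(np.int64(261), np.int64(269)), (np.int64(274), np.int64(379))]
225 [(np.int64(263), np.int64(270)), (np.int64(275), np.int64(286)), (np.int64(361), np.int64(378))]
```

Emit:
{"name": "arm_command", "arguments": {"moves": [[[0, -0.001, 0.001], [0, 0, 0], 0.03], [[-0.01, -0.001, 0.001], [0, 0, 0], 0.03], [[-0.02, -0.001, 0.001], [0, 0, 0], 0.03], [[-0.03, -0.001, 0.001], [0, 0, 0], 0.03], [[-0.036, -0.001, 0.001], [0, 0, 0], 0.03]]}}

```text
time: 24.85
tool_pos: [0.4952, -0.1203, 0.0439]
tool_rot: [-3.14, -0.002, 3.052]
contact_force: [-0.1, 0.0, -1.2]
opening: 0.0461
grip_force: 25.0
```

```bash
python3 -c "
from h import *
where('y');s=robot.observe();print(s['contact_force'].round(1),s['torque'].round(2),s['opening'],s['grip_force'])"
```

```text
bay y -0.0475 -0.0038 0.0439
[-0.1  0.  -1.2] [-0.    0.03 -0.01] 0.04612799286573198 24.97805893421173
```

Emit:
{"name": "arm_command", "arguments": {"moves": [[[-0.006, 0, 0], [0, 0, 0], 0.03], [[-0.012, 0, 0], [0, 0, 0], 0.03], [[-0.012, 0, 0.002], [0, 0, 0], 0.09], [[-0.012, 0, 0.002], [0, 0, 0], 0.09], [[-0.012, 0, 0.002], [0, 0, 0], 0.09]]}}

```text
time: 25.35
tool_pos: [0.5052, -0.1211, 0.0418]
tool_rot: [-3.141, -0.003, 3.052]
contact_force: [-0.3, -0.3, -0.2]
opening: 0.065
grip_force: 0.0
```

Emit:
{"name": "arm_command", "arguments": {"moves": [[[0, 0, 0], [0, 0, 0], 0.09], [[0, 0, -0.02], [0, 0, 0], 0.09], [[0, 0, -0.05], [0, 0, 0], 0.09], [[0.04, 0, -0.07], [0, 0, 0], 0.05], [[0.075, 0, -0.07], [0, 0, 0], 0]]}}

```text
time: 25.85
tool_pos: [0.4315, -0.1148, 0.1143]
tool_rot: [-3.139, 0.002, 3.052]
contact_force: [-0.9, -0.4, -0.2]
opening: 0.0779
grip_force: 0.0
```

Emit:
{"name": "arm_command", "arguments": {"moves": [[[0, 0, 0], [0, 0, 0], 0], [[0, 0, 0], [0, 0, 0], 0], [[0, 0, 0], [0, 0, 0], 0], [[0, 0, 0], [0, 0, 0], 0], [[0, 0, 0], [0, 0, 0], 0]]}}

```text
time: 26.35
tool_pos: [0.4316, -0.1144, 0.1118]
tool_rot: [-3.141, -0.003, 3.052]
contact_force: [0.1, -0.1, -0.2]
opening: 0.0384
grip_force: 0.0
```

```bash
python3 -c "
from h import *
bay('y',-.115,.037,l=-.0035);where('y');print(robot.observe()['opening']);grab('wrist','w6.png')"
```

```text
shift [0.0035 0.0005 0.0748] turn [-0.001 -0.003  0.003] | 26.35 [ 0.4316 -0.1144  0.1118] [-3.141e+00 -3.000e-03  3.052e+00] F [ 0.1 -0.1 -0.2]
bay y -0.1113 -0.0039 0.1118
0.03839552947604933
```

View pics/w6.png

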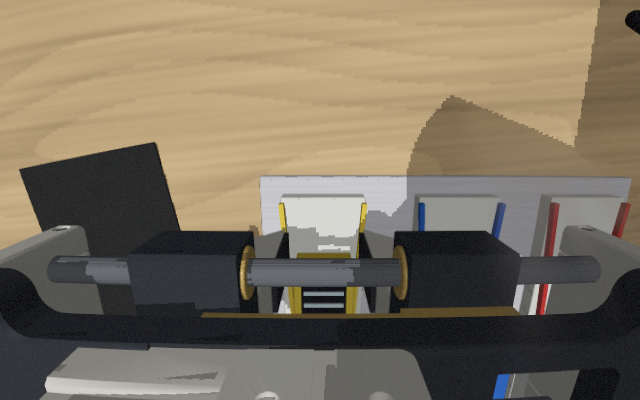

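The yellow cartridge lies straight between its rails with its front in the slot (back face near row 252). Pushing it home.

Emit:
{"name": "arm_command", "arguments": {"moves": [[[0.003, 0, 0.02], [0, 0, 0], 0], [[0.003, 0, 0.045], [0, 0, 0], 0], [[0.003, 0, 0.065], [0, 0, 0], 0], [[0.003, 0, 0.075], [0, 0, 0], 0], [[0.003, 0, 0.075], [0, 0, 0], 0]]}}

```text
time: 26.9
tool_pos: [0.4273, -0.1138, 0.0359]
tool_rot: [-3.142, -0.006, 3.052]
contact_force: [-0.4, -0.1, 0.3]
opening: 0.0004
grip_force: 0.0
```

Emit:
{"name": "arm_command", "arguments": {"moves": [[[-0.015, 0, 0], [0, 0, 0], 0], [[-0.03, 0, 0], [0, 0, 0], 0], [[-0.042, 0, 0], [0, 0, 0], 0], [[-0.052, 0, 0], [0, 0, 0], 0], [[-0.06, 0, 0], [0, 0, 0], 0]]}}

```text
time: 27.4
tool_pos: [0.4865, -0.1193, 0.0375]
tool_rot: [-3.141, -0.007, 3.052]
contact_force: [-8.6, -1.0, 4.5]
opening: 0.0007
grip_force: 4.1
```

Emit:
{"name": "arm_command", "arguments": {"moves": [[[-0.004, 0, 0], [0, 0, 0], 0], [[-0.008, 0, 0], [0, 0, 0], 0], [[-0.011, 0, 0], [0, 0, 0], 0], [[-0.014, 0, 0], [0, 0, 0], 0], [[-0.016, 0, 0], [0, 0, 0], 0]]}}

```text
time: 27.9
tool_pos: [0.5016, -0.1206, 0.0375]
tool_rot: [-3.141, -0.008, 3.052]
contact_force: [-9.9, -0.6, 4.7]
opening: 0.0004
grip_force: 4.6
```

```bash
python3 -c "
from h import *
where('y');print(robot.observe()['contact_force'].round(1))"
```

```text
bay y -0.0411 -0.0036 0.0375
[-9.9 -0.6  4.7]
```

Emit:
{"name": "arm_command", "arguments": {"moves": [[[-0.002, 0, 0], [0, 0, 0], 0], [[-0.004, 0, 0], [0, 0, 0], 0], [[-0.006, 0, 0], [0, 0, 0], 0], [[-0.008, 0, 0], [0, 0, 0], 0], [[-0.008, 0, 0], [0, 0, 0], 0]]}}

```text
time: 28.4
tool_pos: [0.5042, -0.1203, 0.0366]
tool_rot: [3.14, -0.019, 3.053]
contact_force: [-24.6, -1.1, 12.2]
opening: 0.0002
grip_force: 12.4
```

```bash
python3 -c "
from h import *
where('y');print(robot.observe()['contact_force'].round(1))"
```

```text
bay y -0.0385 -0.003 0.0366
[-24.6  -1.1  12.2]
```

Firm stop. Retracting and lifting, then measuring the cap height.

Emit:
{"name": "arm_command", "arguments": {"moves": [[[0.006, 0, 0], [0, 0, 0], 0], [[0.012, 0, 0], [0, 0, 0], 0], [[0.02, 0, 0], [0, 0, 0], 0], [[0.035, 0, 0], [0, 0, 0], 0], [[0.05, 0, -0.02], [0, 0, 0], 0]]}}

```text
time: 28.9
tool_pos: [0.4606, -0.1168, 0.0561]
tool_rot: [-3.141, -0.005, 3.052]
contact_force: [0.3, -0.1, 0.4]
opening: 0.0003
grip_force: 0.0
```

Emit:
{"name": "arm_command", "arguments": {"moves": [[[0, 0, -0.04], [0, 0, 0], 0.03], [[0, 0, -0.08], [0, 0, 0], 0.04], [[0, 0, -0.12], [0, 0, 0], 0.04], [[0, 0, -0.16], [0, 0, 0], 0.04], [[0, 0, -0.18], [0, 0, 0], 0.04]]}}

```text
time: 29.4
tool_pos: [0.4638, -0.1176, 0.2414]
tool_rot: [-3.138, 0.005, 3.052]
contact_force: [0.3, -0.4, -0.9]
opening: 0.0356
grip_force: 0.0
```

```bash
python3 -c "
from h import *
m=robot.camera_model('side')
for n,t,e in(('y',(370,205.8),(388,203)),('b',(350.5,187),(369,185))):
  for z in(.10,.12,.13,.14,.15,.16,.18):
    f=lambda p:(lambda d:((d@U).round(3),(d@V).round(3)))(plane(m,p,z)[:2]-MO[n])
    print(n,z,'tip',f(t),'end',f(e))
go(.5,-.1,.25,np.pi+YAW)
a=cv2.imread('pics/side0.png');grab('side','s7.png');fresh('s7.png')
for r in [(0,.1011)]: pass
grab('scene','sc7.png');im=cv2.imread('pics/sc7.png');b=cv2.imread('pics/s7.png')
cv2.imwrite('pics/c7.png',np.vstack([cv2.resize(im[180:270,220:370],(700,420),interpolation=2)]))"
```

```text
y 0.1 tip (np.float64(0.098), np.float64(0.043)) end (np.float64(0.157), np.float64(0.031))
y 0.12 tip (np.float64(0.082), np.float64(0.02)) end (np.float64(0.141), np.float64(0.008))
y 0.13 tip (np.float64(0.075), np.float64(0.009)) end (np.float64(0.132), np.float64(-0.003))
y 0.14 tip (np.float64(0.067), np.float64(-0.003)) end (np.float64(0.124), np.float64(-0.014))
y 0.15 tip (np.float64(0.059), np.float64(-0.014)) end (np.float64(0.116), np.float64(-0.025))
y 0.16 tip (np.float64(0.051), np.float64(-0.026)) end (np.float64(0.108), np.float64(-0.037))
y 0.18 tip (np.float64(0.036), np.float64(-0.049)) end (np.float64(0.091), np.float64(-0.059))
b 0.1 tip (np.float64(0.093), np.float64(0.049)) end (np.float64(0.155), np.float64(0.033))
b 0.12 tip (np.float64(0.078), np.float64(0.024)) end (np.float64(0.138), np.float64(0.008))
b 0.13 tip (np.float64(0.07), np.float64(0.011)) end (np.float64(0.13), np.float64(-0.004))
b 0.14 tip (np.float64(0.062), np.float64(-0.001)) end (np.float64(0.122), np.float64(-0.017))
b 0.15 tip (np.float64(0.055), np.float64(-0.014)) end (np.float64(0.114), np.float64(-0.029))
b 0.16 tip (np.float64(0.047), np.float64(-0.027)) end (np.float64(0.105), np.float64(-0.042))
b 0.18 tip (np.float64(0.032), np.float64(-0.052)) end (np.float64(0.089), np.float64(-0.067))
shift [-0.0345  0.0208 -0.0085] turn [-0.003  0.005  0.003] | 29.4 [ 0.4638 -0.1176  0.2414] [-3.138  0.005  3.052] F [ 0.3 -0.4 -0.9]
s7.png y 246.1 308.0 1254.0
```

```bash
python3 -c "
from h import *
m=robot.camera_model('side')
for n,ths in(('r',(1.1,1.3,1.45,1.57)),('b',(0,.1,.2,.3)),('y',(0,.1,.2,.3))):
  for th in ths:
    p=MO[n]+(.138-.072*np.cos(th))*U;q=MO[n]+.138*U
    print(n,th,proj(m,[*p,.122+.072*np.sin(th)]).round(1),proj(m,[*q,.122]).round(1))
bay('r',.134,.24);where('r')"
```

```text
r 1.1 [345.9 155.5] [353.4 169.5]
r 1.3 [349.5 153.2] [353.4 169.5]
r 1.45 [352.3 152. ] [353.4 169.5]
r 1.57 [354.5 151.3] [353.4 169.5]
b 0 [351.  191.2] [370.2 185.8]
b 0.1 [351.2 189.3] [370.2 185.8]
b 0.2 [351.6 187.4] [370.2 185.8]
b 0.3 [352.2 185.4] [370.2 185.8]
y 0 [368.9 210.1] [388.8 204.1]
y 0.1 [369.1 208.2] [388.8 204.1]
y 0.2 [369.6 206.2] [388.8 204.1]
y 0.3 [370.3 204.2] [388.8 204.1]
shift [-0.2134  0.2265  0.0013] turn [-0.004  0.006  0.003] | 29.5 [ 0.4642 -0.1178  0.2409] [-3.138  0.006  3.052] F [ 0.2  0.4 -0. ]
bay r -0.0786 -0.2272 0.2409
```

View pics/c7.png

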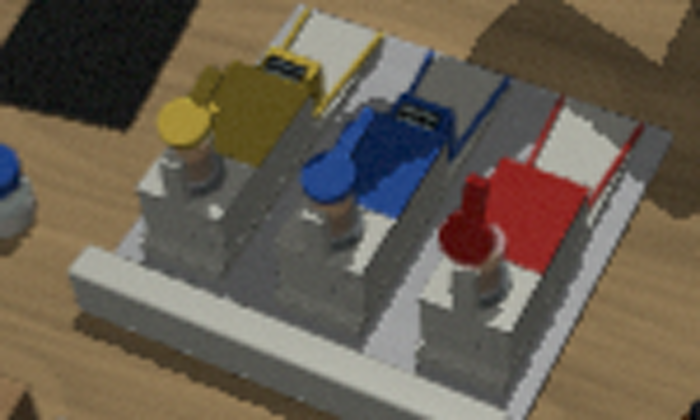

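The last view shows both fresh cartridges held with short, equal stubs (yellow 290,68; blue 420,110). The red cap is open at about 1.15 rad (475,215), and the blue and yellow caps are about 0.2 rad ajar. Red cap first: pinch it and bring it down.

Emit:
{"name": "arm_command", "arguments": {"moves": [[[-0.035, 0.035, 0], [0, 0, 0], 0.04], [[-0.07, 0.075, 0], [0, 0, 0], 0.04], [[-0.105, 0.115, 0], [0, 0, 0], 0.04], [[-0.145, 0.155, 0], [0, 0, 0], 0.04], [[-0.18, 0.195, 0], [0, 0, 0], 0.04]]}}

```text
time: 30.0
tool_pos: [0.6486, 0.0516, 0.2352]
tool_rot: [-3.14, -0.003, 3.052]
contact_force: [0.7, -1.4, 0.2]
opening: 0.0401
grip_force: 0.0
```

Emit:
{"name": "arm_command", "arguments": {"moves": [[[-0.013, 0.03, 0], [0, 0, 0], 0.04], [[-0.013, 0.03, 0], [0, 0, 0], 0.04], [[-0.013, 0.03, 0], [0, 0, 0], 0.04], [[-0.013, 0.03, 0], [0, 0, 0], 0.04], [[-0.013, 0.03, 0], [0, 0, 0], 0.04]]}}

```text
time: 30.5
tool_pos: [0.6626, 0.0776, 0.2364]
tool_rot: [-3.14, -0.003, 3.05]
contact_force: [0.3, -1.0, 0.1]
opening: 0.0401
grip_force: 0.0
```

```bash
python3 -c "
from h import *
bay('r',.114,.16);where('r');print(robot.observe()['opening'])"
```

```text
shift [-0.0135  0.0143  0.0764] turn [-0.001 -0.003  0.002] | 30.5 [0.6626 0.0776 0.2364] [-3.14e+00 -3.00e-03  3.05e+00] F [ 0.3 -1.   0.1]
bay r 0.1008 -0.0142 0.2364
0.04009453205999238
```

Emit:
{"name": "arm_command", "arguments": {"moves": [[[-0.013, 0.014, 0], [0, 0, 0], 0.04], [[-0.013, 0.014, 0.02], [0, 0, 0], 0.04], [[-0.013, 0.014, 0.045], [0, 0, 0], 0.04], [[-0.013, 0.014, 0.065], [0, 0, 0], 0.04], [[-0.013, 0.014, 0.076], [0, 0, 0], 0.04]]}}

```text
time: 31.0
tool_pos: [0.676, 0.0906, 0.1586]
tool_rot: [-3.14, -0.005, 3.05]
contact_force: [-1.8, 2.6, 5.4]
opening: 0.0396
grip_force: 2.3
```

Emit:
{"name": "arm_command", "arguments": {"moves": [[[0, 0, 0], [0, 0, 0], 0.005], [[0, 0, 0], [0, 0, 0], 0.005], [[0, 0, 0], [0, 0, 0], 0.005], [[0, 0, 0], [0, 0, 0], 0.005], [[0, 0, 0], [0, 0, 0], 0.005]], "squeeze": 8}}

```text
time: 31.5
tool_pos: [0.6772, 0.0931, 0.1612]
tool_rot: [3.14, -0.002, 3.052]
contact_force: [1.1, 6.3, -2.6]
opening: 0.0309
grip_force: 6.5
```

```bash
python3 -c "
from h import *
where('r');s=robot.observe();print(s['opening'],s['grip_force'],s['contact_force'].round(1))"
```

```text
bay r 0.1139 0.0026 0.1612
0.030903345633938716 6.462219500244828 [ 1.1  6.3 -2.6]
```

Emit:
{"name": "arm_command", "arguments": {"moves": [[[0, 0, 0], [0, 0, 0], 0.045], [[0, 0, 0], [0, 0, 0], 0.045], [[0, 0, -0.01], [0, 0, 0], 0.045], [[0, 0, -0.015], [0, 0, 0], 0.045], [[0, 0, -0.015], [0, 0, 0], 0.045]]}}

```text
time: 32.0
tool_pos: [0.6779, 0.0912, 0.1772]
tool_rot: [-3.141, 0.0, 3.051]
contact_force: [0.4, -0.4, -0.1]
opening: 0.0448
grip_force: 0.0
```

Emit:
{"name": "arm_command", "arguments": {"moves": [[[0, 0, 0], [0, 0, 0], 0.005], [[0, 0, 0], [0, 0, 0], 0.005], [[0, 0, 0], [0, 0, 0], 0.005], [[0, 0, 0], [0, 0, 0], 0.005], [[0, 0, 0], [0, 0, 0], 0.005]], "squeeze": 8}}

```text
time: 32.5
tool_pos: [0.6771, 0.0933, 0.1749]
tool_rot: [3.14, -0.003, 3.052]
contact_force: [0.0, 3.9, -0.6]
opening: 0.0139
grip_force: 8.0
```

```bash
python3 -c "
from h import *
where('r');s=robot.observe();print(s['opening'],s['grip_force'],s['contact_force'].round(1))"
```

```text
bay r 0.1137 0.0028 0.1749
0.013894674283561316 7.993642911314964 [ 0.   3.9 -0.6]
```

Emit:
{"name": "arm_command", "arguments": {"moves": [[[0.006, 0.001, 0.003], [0, 0, 0], 0.005], [[0.014, 0.001, 0.009], [0, 0, 0], 0.005], [[0.02, 0.001, 0.016], [0, 0, 0], 0.005], [[0.026, 0.001, 0.024], [0, 0, 0], 0.005], [[0.03, 0.001, 0.032], [0, 0, 0], 0.005]]}}

```text
time: 33.0
tool_pos: [0.6462, 0.0962, 0.1437]
tool_rot: [-3.142, -0.003, 3.052]
contact_force: [-3.1, 3.5, 4.1]
opening: 0.0135
grip_force: 8.0
```

Emit:
{"name": "arm_command", "arguments": {"moves": [[[0.003, 0, 0.006], [0, 0, 0], 0.005], [[0.005, 0, 0.012], [0, 0, 0], 0.005], [[0.006, 0, 0.018], [0, 0, 0], 0.005], [[0.007, 0, 0.024], [0, 0, 0], 0.005], [[0.007, 0, 0.027], [0, 0, 0], 0.005]]}}

```text
time: 33.5
tool_pos: [0.6392, 0.0967, 0.1152]
tool_rot: [-3.141, -0.005, 3.052]
contact_force: [-2.9, 5.8, 1.4]
opening: 0.014
grip_force: 8.0
```

```bash
python3 -c "
from h import *
where('r');s=robot.observe();print(s['opening'],s['grip_force'],s['contact_force'].round(1))"
```

```text
bay r 0.0757 0.0026 0.1152
0.013964002947722003 8.001395165920258 [-2.9  5.8  1.4]
```

Emit:
{"name": "arm_command", "arguments": {"moves": [[[0, 0.001, 0], [0, 0, 0], 0.04], [[0, 0.001, 0], [0, 0, 0], 0.04], [[0, 0.001, 0], [0, 0, 0], 0.04], [[0, 0.001, -0.03], [0, 0, 0], 0.03], [[-0.01, 0.001, -0.055], [0, 0, 0], 0]]}}

```text
time: 34.0
tool_pos: [0.6497, 0.0957, 0.1719]
tool_rot: [-3.14, -0.004, 3.052]
contact_force: [0.9, 0.4, 0.8]
opening: 0.0261
grip_force: 0.0
```

Emit:
{"name": "arm_command", "arguments": {"moves": [[[-0.01, 0, 0], [0, 0, 0], 0], [[-0.015, 0, 0], [0, 0, 0], 0], [[-0.015, 0, 0], [0, 0, 0], 0], [[-0.015, 0, 0.01], [0, 0, 0], 0], [[-0.015, 0, 0.02], [0, 0, 0], 0]]}}

```text
time: 34.5
tool_pos: [0.6645, 0.0946, 0.1498]
tool_rot: [-3.14, -0.004, 3.052]
contact_force: [0.9, -0.6, -0.4]
opening: 0.0006
grip_force: 0.0
```

```bash
python3 -c "
from h import *
where('r');s=robot.observe();print(s['opening'],s['grip_force'],s['contact_force'].round(1))"
```

```text
bay r 0.1011 0.0029 0.1498
0.0005509281982237275 0.0 [ 0.9 -0.6 -0.4]
```

Emit:
{"name": "arm_command", "arguments": {"moves": [[[0, 0, 0.006], [0, 0, 0], 0], [[0, 0, 0.012], [0, 0, 0], 0], [[0, 0, 0.018], [0, 0, 0], 0], [[0, 0, 0.022], [0, 0, 0], 0], [[0, 0, 0.024], [0, 0, 0], 0]]}}

```text
time: 35.0
tool_pos: [0.665, 0.0948, 0.1356]
tool_rot: [-3.141, 0.002, 3.052]
contact_force: [-22.3, -1.6, 51.0]
opening: 0.0005
grip_force: 25.9
```

Emit:
{"name": "arm_command", "arguments": {"moves": [[[0, 0, 0.002], [0, 0, 0], 0], [[0, 0, 0.004], [0, 0, 0], 0], [[0, 0, 0.004], [0, 0, 0], 0], [[0, 0, 0.004], [0, 0, 0], 0], [[0, 0, 0.004], [0, 0, 0], 0]]}}

```text
time: 35.5
tool_pos: [0.6651, 0.0947, 0.1354]
tool_rot: [-3.141, 0.005, 3.052]
contact_force: [-27.8, -3.0, 61.5]
opening: 0.0004
grip_force: 30.3
```

Firm contact at z=0.1355, so the red cap is shut and the hinge is at about z=0.130. On to blue.

Emit:
{"name": "arm_command", "arguments": {"moves": [[[0, 0, -0.03], [0, 0, 0], 0.02], [[0, 0, -0.07], [0, 0, 0], 0.04], [[0, -0.03, -0.08], [0, 0, 0], 0.04], [[0.01, -0.07, -0.08], [0, 0, 0], 0.04], [[0.02, -0.11, -0.08], [0, 0, 0], 0.04]]}}

```text
time: 36.0
tool_pos: [0.6354, -0.0138, 0.2037]
tool_rot: [-3.14, -0.001, 3.053]
contact_force: [0.9, -0.9, -0.6]
opening: 0.0356
grip_force: 0.0
```

```bash
python3 -c "
from h import *
bay('b',.08,.12);where('b');m=robot.camera_model('side');im,_=grab('side','s8.png');hsv=cv2.cvtColor(cv2.imread('pics/s8.png'),cv2.COLOR_BGR2HSV)
for n in 'rby':
  for th in(0,.1,.2): print(n,th,[proj(m,[*(MO[n]+(.138-r*np.cos(th))*U),.132+r*np.sin(th)]).round(1) for r in(.0,.072)])
for n,a,b,box in(('r',0,8,(330,360,150,185)),('b',100,125,(345,378,178,196)),('y',20,35,(363,396,195,214))):
  x0,x1,y0,y1=box;k=cv2.inRange(hsv[y0:y1,x0:x1],(a,120,40),(b,255,255));ys,xs=np.where(k);print(n,len(xs),[(x+x0,ys[xs==x].min()+y0,ys[xs==x].max()+y0) for x in sorted(set(xs))][::4])"
```

```text
shift [ 0.0015 -0.0025  0.0837] turn [-0.001 -0.001  0.005] | 36.0 [ 0.6354 -0.0138  0.2037] [-3.140e+00 -1.000e-03  3.053e+00] F [ 0.9 -0.9 -0.6]
bay b 0.0816 0.0026 0.2037
r 0 [array([353.6, 167. ]), array([334.9, 171.9])]
r 0.1 [array([353.6, 167. ]), array([335.1, 170.1])]
r 0.2 [array([353.6, 167. ]), array([335.5, 168.2])]
b 0 [array([370.4, 183.2]), array([351.2, 188.6])]
b 0.1 [array([370.4, 183.2]), array([351.4, 186.7])]
b 0.2 [array([370.4, 183.2]), array([351.8, 184.8])]
y 0 [array([389.1, 201.5]), array([369.1, 207.5])]
y 0.1 [array([389.1, 201.5]), array([369.4, 205.6])]
y 0.2 [array([389.1, 201.5]), array([369.8, 203.6])]
r 116 [(np.int64(330), np.int64(181), np.int64(184)), (np.int64(334), np.int64(171), np.int64(184)), (np.int64(338), np.int64(170), np.int64(173)), (np.int64(342), np.int64(167), np.int64(172)), (np.int64(346), np.int64(166), np.int64(173)), (np.int64(350), np.int64(168), np.int64(171))]
b 94 [(np.int64(350), np.int64(185), np.int64(187)), (np.int64(354), np.int64(185), np.int64(188)), (np.int64(358), np.int64(183), np.int64(187)), (np.int64(362), np.int64(182), np.int64(188)), (np.int64(366), np.int64(183), np.int64(188))]
y 124 [(np.int64(369), np.int64(203), np.int64(205)), (np.int64(373), np.int64(202), np.int64(206)), (np.int64(377), np.int64(200), np.int64(206)), (np.int64(381), np.int64(200), np.int64(207)), (np.int64(385), np.int64(201), np.int64(207)), (np.int64(394), np.int64(195), np.int64(207))]
```

The red cap matches the shut projection; blue and yellow are about 0.1 rad ajar. Pinching the blue tab.

Emit:
{"name": "arm_command", "arguments": {"moves": [[[0.001, -0.002, 0.02], [0, 0, 0], 0.04], [[0.001, -0.002, 0.045], [0, 0, 0], 0.04], [[0.001, -0.002, 0.065], [0, 0, 0], 0.04], [[0.001, -0.002, 0.08], [0, 0, 0], 0.04], [[0.001, -0.002, 0.084], [0, 0, 0], 0.04]]}}

```text
time: 36.55
tool_pos: [0.6331, -0.0148, 0.1172]
tool_rot: [-3.141, -0.006, 3.052]
contact_force: [-0.3, -0.6, -0.1]
opening: 0.04
grip_force: 0.0
```

Emit:
{"name": "arm_command", "arguments": {"moves": [[[0, 0, 0], [0, 0, 0], 0.005], [[0, 0, 0], [0, 0, 0], 0.005], [[0, 0, 0], [0, 0, 0], 0.005], [[0, 0, 0], [0, 0, 0], 0.005], [[0, 0, 0], [0, 0, 0], 0.005]], "squeeze": 8}}

```text
time: 37.05
tool_pos: [0.6342, -0.0175, 0.1202]
tool_rot: [-3.137, -0.002, 3.051]
contact_force: [-1.9, -8.8, 0.7]
opening: 0.0141
grip_force: 8.0
```

```bash
python3 -c "
from h import *
where('b');s=robot.observe();print(s['opening'],s['grip_force'],s['contact_force'].round(1))"
```

```text
bay b 0.0808 -0.0012 0.1202
0.014099482646147675 8.033838830888271 [-1.9 -8.8  0.7]
```

Emit:
{"name": "arm_command", "arguments": {"moves": [[[-0.002, -0.003, -0.007], [0, 0, 0], 0.005], [[-0.0045, -0.003, -0.015], [0, 0, 0], 0.005], [[-0.0085, -0.003, -0.023], [0, 0, 0], 0.005], [[-0.0135, -0.003, -0.031], [0, 0, 0], 0.005], [[-0.019, -0.003, -0.038], [0, 0, 0], 0.005]]}}

```text
time: 37.55
tool_pos: [0.6534, -0.0197, 0.1575]
tool_rot: [-3.141, -0.003, 3.052]
contact_force: [1.5, -0.6, -9.9]
opening: 0.0139
grip_force: 9.4
```

Emit:
{"name": "arm_command", "arguments": {"moves": [[[-0.007, 0, -0.006], [0, 0, 0], 0.005], [[-0.012, 0, -0.009], [0, 0, 0], 0.005], [[-0.017, 0, -0.012], [0, 0, 0], 0.005], [[-0.022, 0, -0.014], [0, 0, 0], 0.005], [[-0.027, 0, -0.016], [0, 0, 0], 0.005]]}}

```text
time: 38.05
tool_pos: [0.6792, -0.022, 0.1724]
tool_rot: [-3.141, -0.006, 3.052]
contact_force: [-8.6, 0.4, -9.9]
opening: 0.0138
grip_force: 8.0
```

```bash
python3 -c "
from h import *
where('b');s=robot.observe();print(s['opening'],s['grip_force'],s['contact_force'].round(1))"
```

```text
bay b 0.126 -0.0015 0.1724
0.013827899876914242 7.998179644346237 [-8.6  0.4 -9.9]
```

Emit:
{"name": "arm_command", "arguments": {"moves": [[[0, 0, 0], [0, 0, 0], 0.04], [[0, 0, 0], [0, 0, 0], 0.04], [[0, 0, 0], [0, 0, 0], 0.04], [[0, 0, 0], [0, 0, 0], 0.04], [[0, 0, -0.03], [0, 0, 0], 0.04]]}}

```text
time: 38.55
tool_pos: [0.6781, -0.0219, 0.1998]
tool_rot: [-3.141, -0.01, 3.052]
contact_force: [-0.6, 0.2, 0.3]
opening: 0.0397
grip_force: 0.0
```

Emit:
{"name": "arm_command", "arguments": {"moves": [[[0, 0, -0.03], [0, 0, 0], 0.04], [[0.02, 0, -0.05], [0, 0, 0], 0.04], [[0.045, -0.03, -0.05], [0, 0, 0], 0.04], [[0.046, -0.07, -0.05], [0, 0, 0], 0.04], [[0.046, -0.113, -0.05], [0, 0, 0], 0.04]]}}

```text
time: 39.05
tool_pos: [0.6237, -0.1307, 0.255]
tool_rot: [-3.14, -0.0, 3.054]
contact_force: [0.4, 0.7, 0.9]
opening: 0.0399
grip_force: 0.0
```

```bash
python3 -c "
from h import *
bay('y',.08,.12,l=-.003);where('y');m=robot.camera_model('side');im,_=grab('side','s9.png');hsv=cv2.cvtColor(cv2.imread('pics/s9.png'),cv2.COLOR_BGR2HSV)
for th in(.9,1.1,1.3,1.5): print(th,[proj(m,[*(MO['b']+(.138-r*np.cos(th))*U),.131+r*np.sin(th)]).round(1) for r in(.0,.04,.072)])
k=cv2.inRange(hsv[155:200,340:385],(100,120,40),(125,255,255));ys,xs=np.where(k);print([(y+155,xs[ys==y].min()+340,xs[ys==y].max()+340) for y in sorted(set(ys))][::2])"
```

```text
shift [ 0.0014 -0.0005  0.135 ] turn [-0.001 -0.     0.005] | 39.05 [ 0.6237 -0.1307  0.255 ] [-3.14  -0.     3.054] F [0.4 0.7 0.9]
bay y 0.0815 -0.0023 0.255
0.9 [array([370.4, 183.5]), array([364.4, 177.2]), array([359.5, 172.1])]
1.1 [array([370.4, 183.5]), array([366.3, 175.6]), array([363. , 169.1])]
1.3 [array([370.4, 183.5]), array([368.4, 174.3]), array([366.7, 166.7])]
1.5 [array([370.4, 183.5]), array([370.5, 173.4]), array([370.6, 165.1])]
[(np.int64(170), np.int64(372), np.int64(373)), (np.int64(172), np.int64(370), np.int64(373)), (np.int64(174), np.int64(368), np.int64(373)), (np.int64(176), np.int64(368), np.int64(373)), (np.int64(178), np.int64(367), np.int64(374)), (np.int64(180), np.int64(368), np.int64(374)), (np.int64(182), np.int64(369), np.int64(374)), (np.int64(198), np.int64(347), np.int64(349))]
```

The blue cap is close to upright. Now yellow.

Emit:
{"name": "arm_command", "arguments": {"moves": [[[0.001, 0, 0.03], [0, 0, 0], 0.04], [[0.001, 0, 0.065], [0, 0, 0], 0.04], [[0.001, 0, 0.1], [0, 0, 0], 0.04], [[0.001, 0, 0.125], [0, 0, 0], 0.04], [[0.001, 0, 0.135], [0, 0, 0], 0.04]]}}

```text
time: 39.6
tool_pos: [0.6216, -0.13, 0.1161]
tool_rot: [-3.141, -0.006, 3.052]
contact_force: [-0.0, -0.1, -0.4]
opening: 0.0401
grip_force: 0.0
```

Emit:
{"name": "arm_command", "arguments": {"moves": [[[0, 0, 0], [0, 0, 0], 0.005], [[0, 0, 0], [0, 0, 0], 0.005], [[0, 0, 0], [0, 0, 0], 0.005], [[0, 0, 0], [0, 0, 0], 0.005], [[0, 0, 0], [0, 0, 0], 0.005]], "squeeze": 8}}

```text
time: 40.1
tool_pos: [0.6235, -0.1322, 0.1201]
tool_rot: [-3.138, 0.0, 3.052]
contact_force: [-0.7, -4.8, 1.8]
opening: 0.0142
grip_force: 8.0
```

```bash
python3 -c "
from h import *
where('y');s=robot.observe();print(s['opening'],s['grip_force'],s['contact_force'].round(1))"
```

```text
bay y 0.0814 -0.0038 0.1201
0.014205037827399545 7.993980044720956 [-0.7 -4.8  1.8]
```

Emit:
{"name": "arm_command", "arguments": {"moves": [[[-0.002, -0.001, -0.007], [0, 0, 0], 0.005], [[-0.0045, -0.001, -0.015], [0, 0, 0], 0.005], [[-0.0085, -0.001, -0.023], [0, 0, 0], 0.005], [[-0.0135, -0.001, -0.031], [0, 0, 0], 0.005], [[-0.019, -0.001, -0.038], [0, 0, 0], 0.005]]}}

```text
time: 40.6
tool_pos: [0.6416, -0.1338, 0.1566]
tool_rot: [-3.14, -0.004, 3.052]
contact_force: [2.1, -4.8, -9.5]
opening: 0.014
grip_force: 9.4
```

Emit:
{"name": "arm_command", "arguments": {"moves": [[[-0.007, 0, -0.006], [0, 0, 0], 0.005], [[-0.012, 0, -0.009], [0, 0, 0], 0.005], [[-0.017, 0, -0.012], [0, 0, 0], 0.005], [[-0.022, 0, -0.014], [0, 0, 0], 0.005], [[-0.027, 0, -0.016], [0, 0, 0], 0.005]]}}

```text
time: 41.1
tool_pos: [0.6662, -0.1358, 0.1697]
tool_rot: [-3.141, -0.012, 3.051]
contact_force: [-2.5, -4.1, -11.1]
opening: 0.0134
grip_force: 9.9
```

Emit:
{"name": "arm_command", "arguments": {"moves": [[[0, 0, 0], [0, 0, 0], 0.04], [[0, 0, 0], [0, 0, 0], 0.04], [[0, 0, 0], [0, 0, 0], 0.04], [[0, 0, 0], [0, 0, 0], 0.04], [[0, 0, -0.03], [0, 0, 0], 0.04]]}}

```text
time: 41.6
tool_pos: [0.6669, -0.1346, 0.1988]
tool_rot: [3.14, -0.01, 3.052]
contact_force: [0.6, 0.1, 0.3]
opening: 0.0397
grip_force: 0.0
```

Emit:
{"name": "arm_command", "arguments": {"moves": [[[0, 0, -0.04], [0, 0, 0], 0.04], [[0, 0, -0.08], [0, 0, 0], 0.04], [[0.04, 0, -0.12], [0, 0, 0], 0.04], [[0.09, 0, -0.14], [0, 0, 0], 0.04], [[0.13, 0, -0.15], [0, 0, 0], 0.04]]}}

```text
time: 42.1
tool_pos: [0.5398, -0.1236, 0.3545]
tool_rot: [-3.14, 0.001, 3.052]
contact_force: [-0.3, -0.1, 0.3]
opening: 0.0402
grip_force: 0.0
```

Emit:
{"name": "arm_command", "arguments": {"moves": [[[0.045, 0.0, 0], [0, 0, 0], 0.04], [[0.085, 0, 0], [0, 0, 0], 0.04], [[0.12, 0, 0], [0, 0, 0], 0.04], [[0.12, 0, 0], [0, 0, 0], 0.04], [[0.12, 0, 0], [0, 0, 0], 0.04]]}}

```text
time: 42.6
tool_pos: [0.4213, -0.1131, 0.3539]
tool_rot: [-3.14, 0.0, 3.051]
contact_force: [-0.1, -0.5, 0.1]
opening: 0.0405
grip_force: 0.0
```

```bash
python3 -c "
from h import *
m=robot.camera_model('side');im,_=grab('side','s10.png');hsv=cv2.cvtColor(cv2.imread('pics/s10.png'),cv2.COLOR_BGR2HSV)
for n,lo,hi,(x0,x1,y0,y1) in(('b',100,125,(350,385,155,190)),('y',20,35,(365,402,165,212)),('r',0,8,(325,360,150,178))):
  print(n,[(th,proj(m,[*(MO[n]+(.138-.072*np.cos(th))*U),.131+.072*np.sin(th)]).round(1)) for th in(0,.1,.9,1.1,1.3,1.5)])
  k=cv2.inRange(hsv[y0:y1,x0:x1],(lo,130,50),(hi,255,255));ys,xs=np.where(k);print([(y+y0,xs[ys==y].min()+x0,xs[ys==y].max()+x0) for y in sorted(set(ys))][::2])
grab('scene','sc10.png')
a=cv2.imread('pics/side0.png').astype(int);b=cv2.imread('pics/s10.png').astype(int)
"
```

```text
b [(0, array([351.2, 188.8])), (0.1, array([351.4, 187. ])), (0.9, array([359.5, 172.1])), (1.1, array([363. , 169.1])), (1.3, array([366.7, 166.7])), (1.5, array([370.6, 165.1]))]
[(np.int64(155), np.int64(382), np.int64(384)), (np.int64(166), np.int64(371), np.int64(372)), (np.int64(168), np.int64(370), np.int64(373)), (np.int64(170), np.int64(370), np.int64(373)), (np.int64(172), np.int64(370), np.int64(373)), (np.int64(174), np.int64(368), np.int64(373)), (np.int64(176), np.int64(368), np.int64(373)), (np.int64(178), np.int64(367), np.int64(374)), (np.int64(180), np.int64(368), np.int64(374)), (np.int64(182), np.int64(369), np.int64(374)), (np.int64(184), np.int64(371), np.int64(371))]
y [(0, array([369.1, 207.7])), (0.1, array([369.3, 205.8])), (0.9, array([378.2, 190.3])), (1.1, array([381.8, 187.2])), (1.3, array([385.7, 184.7])), (1.5, array([389.8, 182.9]))]
[(np.int64(179), np.int64(376), np.int64(376)), (np.int64(184), np.int64(390), np.int64(393)), (np.int64(186), np.int64(389), np.int64(394)), (np.int64(188), np.int64(389), np.int64(393)), (np.int64(190), np.int64(389), np.int64(393)), (np.int64(192), np.int64(387), np.int64(393)), (np.int64(194), np.int64(386), np.int64(394)), (np.int64(196), np.int64(386), np.int64(394)), (np.int64(198), np.int64(386), np.int64(394)), (np.int64(200), np.int64(387), np.int64(394)), (np.int64(202), np.int64(388), np.int64(394))]
r [(0, array([334.9, 172.2])), (0.1, array([335.1, 170.3])), (0.9, array([342.7, 155.9])), (1.1, array([346. , 153.1])), (1.3, array([349.6, 150.9])), (1.5, array([353.3, 149.3]))]
[(np.int64(166), np.int64(342), np.int64(347)), (np.int64(168), np.int64(340), np.int64(350)), (np.int64(170), np.int64(336), np.int64(349)), (np.int64(172), np.int64(333), np.int64(349)), (np.int64(174), np.int64(333), np.int64(335))]
```

The caps check out: blue and yellow upright, red matching its shut position. Both cartridges are held and the arm is clear, so I'm handing in.

```bash
python3 -c "
from h import *
print(robot.hand_in())"
```

```text
the job is handed in; nothing more can be done
None
```

I handed the job in at about 43 s of the 210 s: the red cartridge is right way up in the steel tray, and the blue and yellow cartridges are pushed home in their own bays. Their caps stand nearly upright, the red cap is pressed shut, and the hand-in returned no verdict.

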